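# Change the whistle on the voicing mandrel

### The arm

A 6-joint arm with a two-finger parallel gripper is mounted at the origin on the work surface. World frame = base frame: x ahead of the robot, y to its left, z up, the work surface at z = 0. Lengths are in m, angles in rad, forces in N, time in s.
With the tool pointing down it reaches from about 0.325 to 0.9 m from the base axis. Payload 3.5 kg.
Tool frame: the origin (TCP) lies midway between the tips of the shut fingers; the grasp point (between the pads) lies 19 mm behind it; x points along the fingers, y is the direction in which the jaws open and shut, and the axes are right-handed (so a half turn about x gives the same grasp; the last joint's range is limited). The gripper opens to 85 mm and grips with 20 to 120 N. Pads are 22 mm wide; open, the fingers measure 114 mm over their backs; the gripper's body (76 mm by 85 mm) begins 54 mm behind the grasp point. The pads swing forward as they close: fully open they stand 13 mm farther back than shut.
Start: joints at [-1.272, 0.276, -0.026, 1.268, 0, 1.467], TCP at [0.244, -0.575, 0.231] pointing down, gripper open.
Joint ranges: [-3.12, 3.12], [-0.85, 1.88], [-1.08, 1.24], [-1.95, 2.15], [-1.57, 1.53], [-3.14, 3.14]. Speed limits (rad/s): [2.57, 2.57, 3.14, 3.14, 3.14, 3.14].

### API

Orientations are given as a 3x3 rotation matrix whose columns are the frame's x, y, z axes.
In Python, from workcell import * gives the robot as it stands.
- The arm moves only by the tool play_rows, never from a script. Its argument "plan" is a list of rows, each a list of 2 entries, a list of its own where there are three numbers: the shift along the tool's x, y, z in m, then the turn, a rotation vector about the tool's x, y, z in degrees. In form: [[[dx, dy, dz], [ax, ay, az]], ...]. A call has 1 to 12 rows; each row is the pose to reach, as a shift and turn from the pose commanded when the call began, along the tool's axes at that moment; what a row does not reach only later rows make up. A row lasts 1/8 s, in which the tool goes at most 62.5 mm and 10.7 degrees, less where a joint would pass 70% of its speed; a pose out of reach is approached as far as the arm can. A call with a gripper value outside its range is refused whole. "grip" is the closure, from 0 (fully open) to 1 (shut), set as the call begins (left out, the last holds). The fingers move at their own pace and stop on an object; "force" is the grip in N (left out, the last holds). Time passes only in rows, so rows that repeat a pose let the fingers close. It gives the time, the measured TCP pose, the force and the opening at its end, in the units of the state.
- observe(): the state, without advancing time (a new reading comes with each control period).
- get_image(name): name is "side" or "top"; returns (picture, depth): 384x512x3 uint8, red, green, blue; 384x512 float32, m along the optical axis (not along the pixel's ray), 0 where there is no reading.
- get_calibration(name): a dict with "intrinsics" (3x3 intrinsics, pixels), "k1" (the pictures are not rectified: a ray, as slopes to the right and down, at radius r is drawn at 1 + k1 r^2 times it, then the intrinsics apply), "extrinsics" (4x4, takes a point from world to camera coordinates). Camera axes: x right, y down, z forward; pixel columns grow to the right and rows downward; lengths in m; the calibration is good to about 2 mm. A picture is of the moment at which its call begins. get_calibration takes no time and is no camera call.
- finish_job(): hands the job in, once; it reports no verdict.
The state is a dict: "t": time; "joint_positions": joint angles; "qvel": joint speeds; "effort": joint torques, N m; "ee_pos": TCP position; "ee_rot": TCP orientation; "contact_force": force on the tool from outside, world axes, zero at the start; "torque": the same for the moment, N m; "grip_width": opening from 0.0 (shut) to 1.0 (fully open).
Only numpy, scipy, OpenCV 4.12 (cv2) and the standard library are available. Lean on these libraries where they do the work, as an engineer would, in place of code of your own. Each camera call takes 0.05 s, during which the arm holds its last target.

### The job

Change the fixture over to the blue whistle: clear all the sawn aluminium offcuts off the granite plate into the scrap bin, lift the voiced green whistle out of the nest and lay it flat in the wooden tray, lay the blue one down in the nest and swing the clamp arm in against its stop. Then slide the mandrel through the bearing block, the blue whistle's bore and the clamp head until its handle's shoulder is fully home against the block, and let go. Leave the brass ring, the nylon fipple and the punch where they are.

Things in the scene. Friction and masses are not known exactly. Their poses are not given: they have to be found in the camera images.
- whistle_c (a point): Centre of the anodised blue aluminium whistle, a square bar 32 x 32 mm and 80 mm long, with an 18 mm round bore right through along its x axis (both ends open; the fipple is not yet fitted) and a dark window on top. About 140 g, loose; it starts lying on the granite plate, centre 16 mm above it.
- nest (a point): Where whistle_c lies once the whistle is down in the nest, 45 mm above the granite; 16 mm above the nest's flat bed. y is the bore axis, pointing from bearing block to clamp head (the way the mandrel goes in), x across, z up. The whistle fits either way round.
- nest_top (a point): Point 18 mm above nest (same axes), level with the top of the white flared guides on the nest's cheeks: two pairs, 34.6 mm apart, alongside the whistle's ends (21 to 39 mm either side of its middle); the 42 mm between the pairs is open on both sides for fingers. Low end lips 84 mm apart, 6 mm high, keep the whistle lengthwise.
- block_mouth (a point): Centre of the mouth of the 14 mm hole in the fixed steel bearing block, on its outer face, 68 mm before nest on the same axis; same axes as nest. The block is 20 mm thick, 50 mm wide, its top 18 mm above the hole's axis. Outside it is clear for the handle; the base plate, 10 mm thick, ends 8 mm outside this face.
- head_bore (a point): Centre of the 15 mm bore of the polished steel clamp head (40 mm wide, 20 mm thick along the bore, from 16 mm below to 20 mm above the bore axis), hanging under the end of the swing arm. Its y axis is the bore axis. With the arm at its stop it lies 58 mm beyond nest on the same axis.
- swing_arm (a joint): Angle of the steel swing arm about its upright pivot post, rad: 0 = against its stop, clamp head in line with the bearing block; positive = swung out clockwise as seen from above, up to 1.7. Starts at 0.85 to 1.5. Needs about 2.5 N at the knob and stays where it is left.
- swing_knob (a point): Centre of the upright round black knob on top of the swing arm over the clamp head: 20 mm in diameter, 40 mm tall, its foot on the flat 24 mm wide arm, 20 mm below this point. It moves with the arm on a circle of 110 mm radius about swing_pivot.
- swing_pivot (a point): Point on the pivot post's upright axis, at the height of swing_knob; 168 mm beyond nest along the bore axis.
- mandrel_handle (a point): Centre of the mandrel's square steel handle, 22 x 22 x 55 mm; x runs along the mandrel to its tip. From the shoulder, 27.5 mm ahead of this point, a 12 mm round hollow shank runs 150 mm, the last 12 mm tapering to a 5 mm nose. About 280 g, balancing about 20 mm ahead of this point. Loose; starts flat on the granite, this point 11 mm above it, shank clear of the plate.
- mandrel_tip (a point): The tip of the mandrel's nose, 177.5 mm ahead of mandrel_handle.
- green_whistle_c (a point): Centre of the finished green whistle: same size, bore, axes and mass as the blue one. Loose; it starts seated in the nest.
- tray: Light wooden open tray on the granite for finished whistles: 120 x 150 mm outside (x, y), 22 mm tall, walls and floor 5 mm. Fixed. Origin at the middle of its underside, on the plate.
- scrap_bin: Grey open sheet-metal scrap bin standing on the bench beside the plate: 190 x 130 mm outside (x, y), 80 mm tall, walls 4 mm. Fixed. Origin at the middle of its underside, on the bench, z = 0.
- plate: The granite surface plate, 500 x 760 mm, let into the bench; fixed, origin at the middle of its underside; its top is 30 mm above the bench.
- sizing_ring: Bystander: brass sizing ring, 60 mm across, 18 mm high, lying on the plate; origin at the centre of its underside. To be left alone.
- fipple: Bystander: finished white nylon fipple, a round plug standing on its 26 mm collar, 55 mm tall; origin at the centre of its underside. To be left alone.
- punch: Bystander: round steel punch, 120 mm long, 14 mm thick, lying on the plate; origin under its middle, on the plate. To be left alone.
- offcut1_c (a point): Centre of a sawn offcut of bare silvery square aluminium bar, 26 x 26 mm, 60 mm long along its x axis, about 110 g, loose; starts lying on the plate, centre 13 mm above it. May be absent (three to five of the five are there).
- offcut2_c (a point): Centre of a sawn offcut of bare silvery square aluminium bar, 26 x 26 mm, 60 mm long along its x axis, about 110 g, loose; starts lying on the plate, centre 13 mm above it. May be absent (three to five of the five are there).
- offcut3_c (a point): Centre of a sawn offcut of bare silvery square aluminium bar, 26 x 26 mm, 60 mm long along its x axis, about 110 g, loose; starts lying on the plate, centre 13 mm above it. May be absent (three to five of the five are there).
- offcut4_c (a point): Centre of a sawn offcut of bare silvery square aluminium bar, 26 x 26 mm, 60 mm long along its x axis, about 110 g, loose; starts lying on the plate, centre 13 mm above it. May be absent (three to five of the five are there).
- offcut5_c (a point): Centre of a sawn offcut of bare silvery square aluminium bar, 26 x 26 mm, 60 mm long along its x axis, about 110 g, loose; starts lying on the plate, centre 13 mm above it. May be absent (three to five of the five are there).

How it is judged:
By the outcome, as a careful person would: the job done as asked, in the order asked, and still so for the second after the job is handed in, with the robot touching nothing.
Of offcut1, offcut2, offcut3, offcut4, offcut5 only 3 to 5 are there at a start; the rules pass over those that are not, and their reading is None.
At some moment in a run one of offcut1, offcut2, offcut3, offcut4, offcut5, whistle may be knocked a few centimetres aside while the robot is not near it.
Once in a run the grip may slacken for a moment while it holds something.
It also fails if it takes over 210 s, if anything falls off the work surface, if the arm or the gripper's body presses on something with over 40 N, if the wrist force passes 120 N, or if a joint passes its speed limit or range.

## Working session

There is one attempt and no reset: what is moved stays moved. The work goes in short steps, Python scripts to look and compute and a tool call to move; the robot and the scene stay as the last step left them, time stands still between calls to the robot, and variables do not carry over. Pictures are saved under pics/ and viewed, and the job is handed in when it is done.

Besides the shell and the picture viewer there is one more tool, called after ">>>" in YAML: its name, and indented under it one key for each argument. play_rows: Moves the arm, as the interface text tells. Its arguments: {"type":"object","properties":{"plan":{"type":"array","items":{"type":"array"}},"grip":{"type":"number"},"force":{"type":"number"}},"required":["plan"]}

```bash
ls; mkdir -p pics; python3 - <<'E'
from workcell import *
import cv2,numpy as np
print(observe())
for n in("side","top"):
    im,d=get_image(n); np.save(f"pics/{n}0.npy",d); cv2.imwrite(f"pics/{n}0.png",im[:,:,::-1]); print(n,get_calibration(n))
    cv2.imwrite(f"pics/{n}0b.png",cv2.resize(im[:,:,::-1],(800,600),interpolation=cv2.INTER_CUBIC))
E
```

```text
pics
{'t': 0.0, 'joint_positions': array([-1.27240790e+00,  2.77129269e-01, -2.78961983e-02,  1.26804147e+00,
        1.49587036e-05,  1.46743198e+00]), 'qvel': array([-0.00039641,  0.00030751, -0.00016323, -0.00047706,  0.00037957,
        0.00035674]), 'effort': array([-5.72063582e-04, -4.45507479e+01,  2.95203012e+01,  1.63487939e-02,
       -2.09143320e-05, -3.55103509e-06]), 'ee_pos': array([ 0.2441739 , -0.57445996,  0.23015484]), 'ee_rot': array([[-6.53217150e-04,  3.91031406e-01, -9.20377104e-01],
       [ 2.17467402e-03, -9.20374568e-01, -3.91031872e-01],
       [-9.99997422e-01, -2.25694890e-03, -2.49161388e-04]]), 'contact_force': array([-0.67661426, -0.61492985, -0.29870217]), 'torque': array([ 0.05816236, -0.01926247,  0.01366392]), 'grip_width': 1.000802369693847}
side {'intrinsics': array([[354.99884398,   0.        , 254.65843324],
       [  0.        , 354.99884398, 195.64764325],
       [  0.        ,   0.        ,   1.        ]]), 'k1': -0.10392935538252221, 'extrinsics': array([[-0.90701376, -0.42109764,  0.00167675,  0.54041778],
       [-0.2556902 ,  0.54756564, -0.79673985,  0.24045647],
       [ 0.33458714, -0.72308274, -0.60432011,  0.8212492 ],
       [ 0.        ,  0.        ,  0.        ,  1.        ]])}
top {'intrinsics': array([[348.26375431,   0.        , 253.13507826],
       [  0.        , 348.26375431, 187.90366359],
       [  0.        ,   0.        ,   1.        ]]), 'k1': -0.030528438866120226, 'extrinsics': array([[ 0.01493206, -0.99987089,  0.00593642, -0.02044269],
       [-0.98498996, -0.01573039, -0.17189337,  0.60660284],
       [ 0.17196456, -0.00328059, -0.98509767,  1.05893167],
       [ 0.        ,  0.        ,  0.        ,  1.        ]])}
```

View pics/top0b.png

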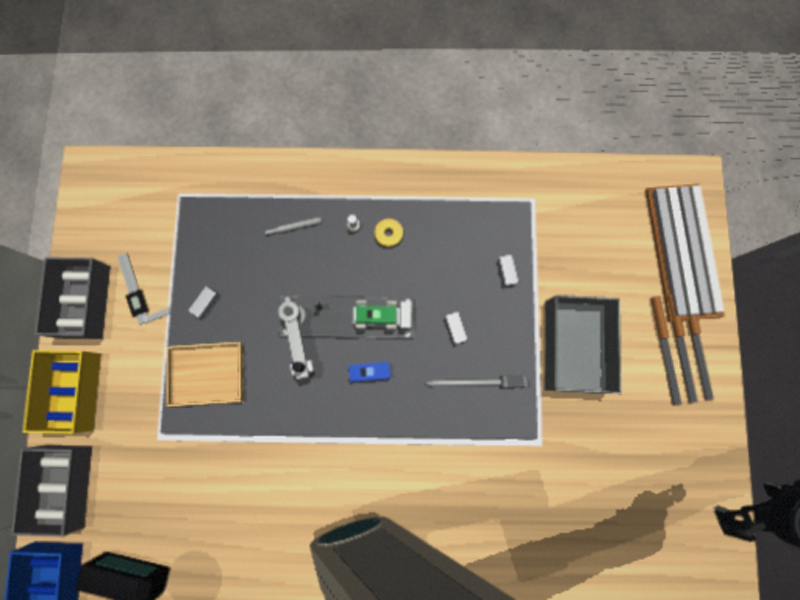

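View pics/side0b.png

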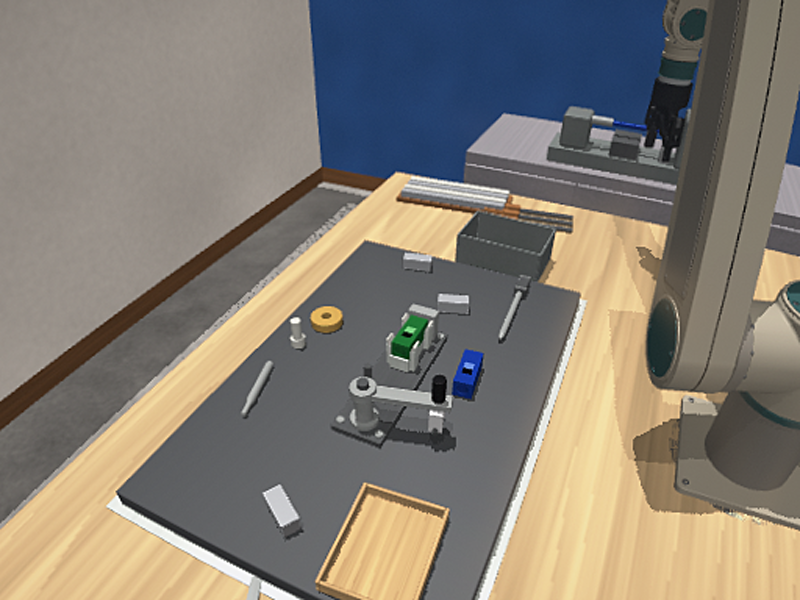

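```bash
cat > h.py <<'E'
from workcell import *
import cv2,numpy as np
C={n:get_calibration(n) for n in("side","top")}
def ray(n,u,v):
    c=C[n];K=c["intrinsics"];p=cv2.undistortPoints(np.array([[[u,v]]],float),K,np.array([c["k1"],0,0,0,0.]))[0,0]
    E=c["extrinsics"];R=E[:3,:3];o=-R.T@E[:3,3]
    return o,R.T@np.array([p[0],p[1],1.])
def atz(n,u,v,z):
    o,d=ray(n,u,v);return o+d*(z-o[2])/d[2]
def atd(n,u,v,dep):
    o,d=ray(n,u,v);return o+d*dep
def proj(n,P):
    c=C[n];P=np.atleast_2d(P);E=c["extrinsics"]
    r,_=cv2.Rodrigues(E[:3,:3]);q,_=cv2.projectPoints(P.astype(float),r,E[:3,3],c["intrinsics"],np.array([c["k1"],0,0,0,0.]));return q[:,0]
def cloud(n,d):
    h,w=d.shape;uu,vv=np.meshgrid(np.arange(w),np.arange(h))
    c=C[n];K=c["intrinsics"];p=cv2.undistortPoints(np.stack([uu,vv],-1).reshape(-1,1,2).astype(float),K,np.array([c["k1"],0,0,0,0.])).reshape(h,w,2)
    E=c["extrinsics"];R=E[:3,:3];X=np.dstack([p,np.ones((h,w))])*d[:,:,None]
    return (X-E[:3,3])@R
def crop(n,im,x0,y0,x1,y1,k,name):
    c=cv2.resize(im[y0:y1,x0:x1,::-1],None,fx=k,fy=k,interpolation=cv2.INTER_CUBIC).copy()
    for x in range((x0+9)//10*10,x1,10):
        cv2.line(c,(int((x-x0+.5)*k),0),(int((x-x0+.5)*k),6),(0,0,255),1); cv2.putText(c,str(x),(int((x-x0)*k),16),0,.35,(0,255,255),1)
    for y in range((y0+9)//10*10,y1,10):
        cv2.line(c,(0,int((y-y0+.5)*k)),(6,int((y-y0+.5)*k)),(0,0,255),1); cv2.putText(c,str(y),(8,int((y-y0+.5)*k)+4),0,.35,(0,255,255),1)
    cv2.imwrite(name,c)
def Rdown(yaw):
    # tool x down; tool y (jaw axis) at world yaw angle
    y=np.array([np.cos(yaw),np.sin(yaw),0]);x=np.array([0,0,-1.]);return np.stack([x,y,np.cross(x,y)],1)
def mv(p,yaw=None,R=None,s=None):
    """row to go from present measured pose to TCP p, jaw yaw (deg)"""
    from scipy.spatial.transform import Rotation as Ro
    s=s or observe();R0=s["ee_rot"];
    if R is None:
        best=None
        for k in (0,180):
            R1=Rdown(np.radians(yaw+k));rv=Ro.from_matrix(R0.T@R1).as_rotvec(degrees=True)
            print("  alt",np.round(rv,1),"j6",round(np.degrees(s['joint_positions'][5]),0))
    else: rv=Ro.from_matrix(R0.T@R).as_rotvec(degrees=True)
    d=R0.T@(np.array(p)-s["ee_pos"]);print("shift",np.round(d,4),"turn",np.round(rv,1),"rows",round(np.linalg.norm(d)/.0625,1))
E
python3 - <<'E'
from h import *
im=cv2.imread("pics/top0.png")[:,:,::-1];d=np.load("pics/top0.npy")
crop("top",im,100,110,350,290,3,"pics/c1.png")
si=cv2.imread("pics/side0.png")[:,:,::-1]
crop("side",si,150,150,350,300,4,"pics/c2.png")
X=cloud("top",d)
for q in [(325,173),(292,210),(130,193),(237,237),(240,202),(327,244)]: print(q,X[q[1],q[0]].round(4))
hsv=cv2.cvtColor(im,cv2.COLOR_RGB2HSV)
def rect(m,name,zt,n="top"):
    m=m.astype(np.uint8);k,lab,st,ce=cv2.connectedComponentsWithStats(m)
    for i in range(1,k):
        if st[i,4]<25: continue
        pts=np.argwhere(lab==i)[:,::-1]
        W=np.array([atz(n,u,v,zt)[:2] for u,v in pts])
        (c,s,a)=cv2.minAreaRect((W*1000).astype(np.float32))
        z=np.median(X[lab==i][:,2])
        print(name,ce[i].round(1),st[i,4],"mean",W.mean(0).round(4),"rect",np.round(c,1),np.round(s,1),round(a,1),"zmed",z.round(3))
H,S,V=hsv[...,0].astype(int),hsv[...,1],hsv[...,2]
onp=np.zeros(H.shape,bool);onp[126:280,110:345]=True
rect(onp&(V>150)&(S<50),"silver",.056)
rect(onp&(H>105)&(H<130)&(S>120),"blue",.062)
rect(onp&(H>50)&(H<80)&(S>120),"green",.091)
E
```

```text
(325, 173) [ 0.6577 -0.2404  0.0599]
(292, 210) [ 0.5378 -0.1348  0.0536]
(130, 193) [0.584  0.3811 0.0533]
(237, 237) [0.4505 0.0366 0.0604]
(240, 202) [0.5556 0.0285 0.0921]
(327, 244) [ 0.4332 -0.2443  0.0501]
silver [111.8 152.6] 97 mean [0.7159 0.4498] rect [710.4 450.1] [191.2   6.1] 0.1 zmed 0.005
silver [307.1 162.7] 719 mean [ 0.6947 -0.1824] rect [ 716.3 -115.7] [764.5 381.6] 51.1 zmed 0.002
silver [225.5 140.8] 41 mean [0.7607 0.0812] rect [758.3  81.3] [30.7 22.8] 1.6 zmed 0.083
silver [187.1 143.9] 59 mean [0.7482 0.2059] rect [747.9 207.9] [  6.2 110. ] 14.7 zmed 0.043
silver [325.3 172.2] 155 mean [ 0.6614 -0.2424] rect [ 661.5 -242.3] [61.5 26.8] 12.6 zmed 0.055
silver [128.9 192.7] 147 mean [0.5844 0.3837] rect [584.4 383.7] [25.5 58.2] 57.5 zmed 0.056
silver [188.2 214.3] 349 mean [0.519  0.1917] rect [516.6 191.4] [163.7  39.4] 16.4 zmed 0.107
silver [258.5 200.6] 146 mean [ 0.5657 -0.0285] rect [568.  -27.6] [27.9 58.3] 86.2 zmed 0.091
silver [291.8 209.4] 164 mean [ 0.5396 -0.134 ] rect [ 540.1 -134.2] [60.6 27. ] 18.4 zmed 0.055
silver [296.8 244.4] 85 mean [ 0.4305 -0.1492] rect [ 430.4 -149.8] [  6.1 136.7] 2.2 zmed 0.046
silver [144.4 278.7] 114 mean [0.3195 0.3167] rect [320.6 295.3] [  3.1 254.4] 1.1 zmed 0.002
blue [236.4 237.6] 249 mean [0.4485 0.0385] rect [448.7  39.3] [33.6 80.3] 5.6 zmed 0.061
green [240.7 201.3] 194 mean [0.5579 0.0265] rect [558.9  28.6] [30.9 73.3] 0.9 zmed 0.09
```

View pics/c1.png

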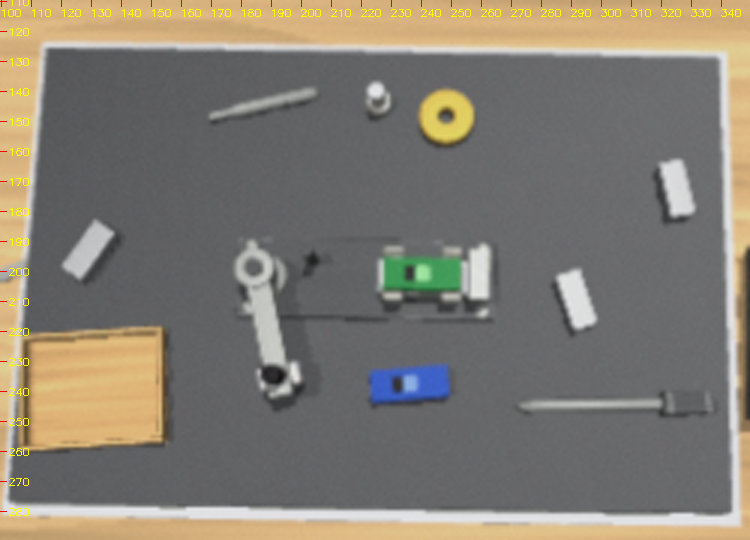

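View pics/c2.png

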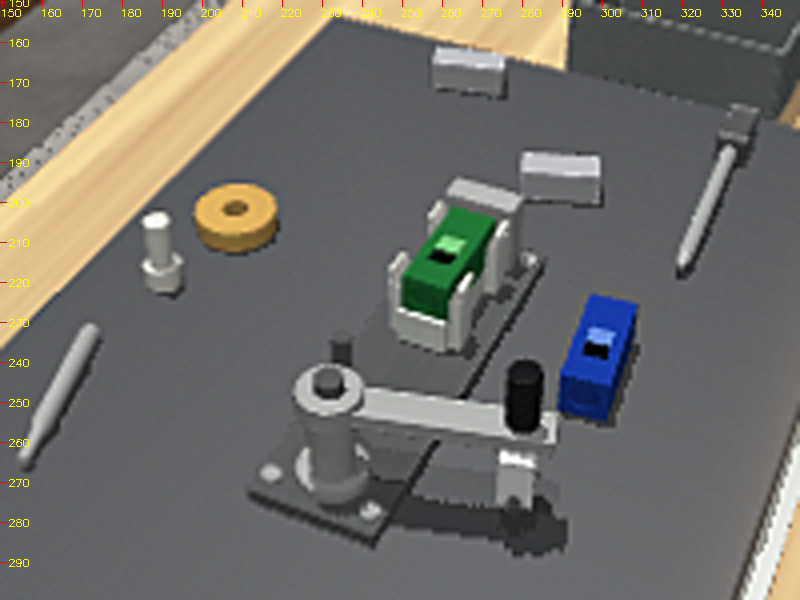

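```bash
python3 - <<'E'
from h import *
im=cv2.imread("pics/top0.png")[:,:,::-1];d=np.load("pics/top0.npy")
X=cloud("top",d)
si=cv2.imread("pics/side0.png")[:,:,::-1];ds=np.load("pics/side0.npy");Xs=cloud("side",ds)
crop("top",im,330,180,410,260,7,"pics/c3.png")
crop("top",im,170,180,210,245,9,"pics/c4.png")
crop("top",im,100,210,160,265,10,"pics/c5.png")
crop("top",im,310,235,345,255,16,"pics/c6.png")
# world box point listing
def top(lo,hi,zl,Xc=X):
    m=np.all((Xc>=lo)&(Xc<=hi),-1);return Xc[m]
P=np.vstack([top((.38,.1,.03),(.62,.24,.2)),top((.38,.1,.03),(.62,.24,.2),0,Xs)])
for z in (.03,.05,.07,.09,.1,.11,.12,.13,.14,.15,.16):
    q=P[(P[:,2]>=z)&(P[:,2]<z+.01)]; 
    if len(q): print(z,len(q),q.min(0).round(3),q.max(0).round(3),q.mean(0).round(3))
print("handle",[X[r,c].round(3) for r,c in((243,322),(244,330),(244,334))])
for c in range(314,340): print(c,X[243,c].round(3),X[245,c].round(3))
E
```

```text
Traceback (most recent call last):
TypeError: top() missing 1 required positional argument: 'zl'
```

View pics/c3.png

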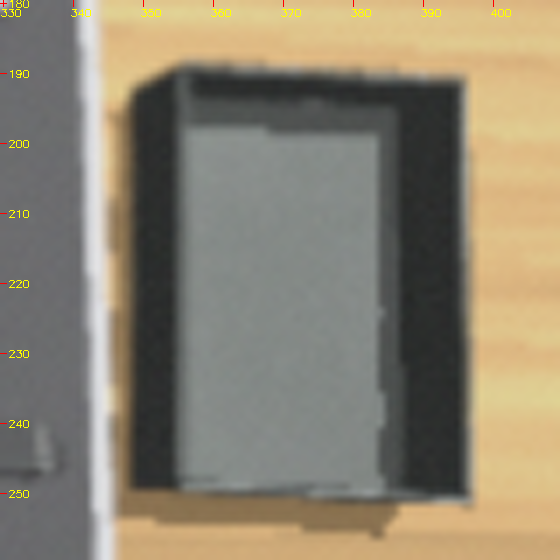

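View pics/c4.png

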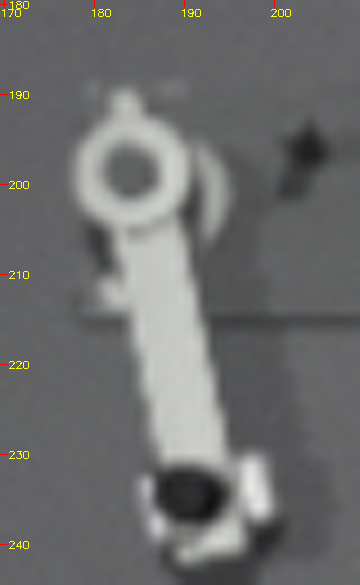

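View pics/c5.png

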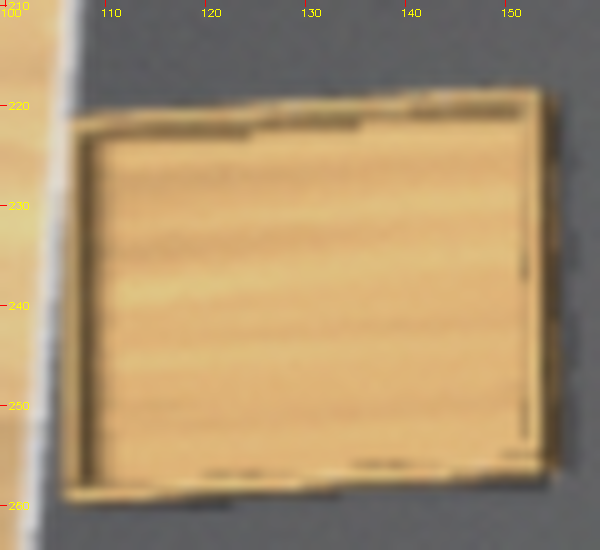

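View pics/c6.png

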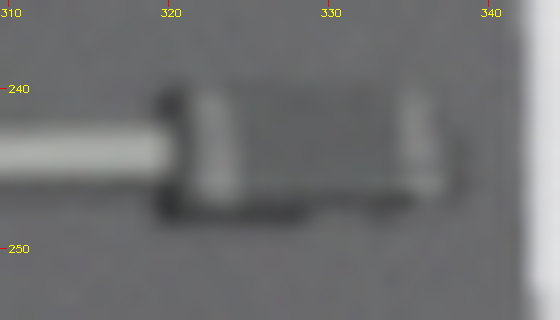

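```bash
python3 - <<'E'
from h import *
im=cv2.imread("pics/top0.png")[:,:,::-1];d=np.load("pics/top0.npy")
X=cloud("top",d)
ds=np.load("pics/side0.npy");Xs=cloud("side",ds)
def top(lo,hi,Xc):
    m=np.all((Xc>=lo)&(Xc<=hi),-1);return Xc[m]
P=np.vstack([top((.38,.1,.03),(.62,.24,.2),X),top((.38,.1,.03),(.62,.24,.2),Xs)])
for z in (.03,.05,.07,.09,.1,.11,.12,.13,.14,.15,.16):
    q=P[(P[:,2]>=z)&(P[:,2]<z+.01)]; 
    if len(q): print(z,len(q),q.min(0).round(3),q.max(0).round(3),q.mean(0).round(3))
for c in range(318,340,2): print(c,X[243,c].round(3),X[245,c].round(3))
print("tray",[atz("top",u,v,.052).round(3) for u,v in((107,221),(153,219),(154,257),(107,259))])
print("bin",[atz("top",u,v,.08).round(3) for u,v in((355.5,189),(396,190.5),(396,251),(355.5,250))])
print("handle",[atz("top",u,v,.052).round(4) for u,v in((321.5,240),(336,240),(336,246.5),(321.5,246.5))])
print("shank",[atz("top",u,v,.047).round(4) for u,v in((274,245),(300,244.3),(318,244))])
print("post top",atz("top",183.7,198.3,.12).round(4))
s=observe()
p=[0.6614,-0.2423,0.15];mv(p,-77.4)
E
```

```text
0.03 2937 [0.38 0.1  0.03] [0.62 0.24 0.04] [0.489 0.179 0.033]
0.05 50 [0.441 0.141 0.05 ] [0.578 0.212 0.06 ] [0.546 0.196 0.055]
0.07 78 [0.441 0.139 0.07 ] [0.582 0.213 0.08 ] [0.507 0.195 0.075]
0.09 176 [0.433 0.139 0.09 ] [0.583 0.217 0.1  ] [0.491 0.181 0.096]
0.1 792 [0.433 0.141 0.1  ] [0.586 0.219 0.11 ] [0.501 0.182 0.106]
0.11 292 [0.444 0.158 0.11 ] [0.581 0.218 0.12 ] [0.548 0.196 0.114]
0.12 83 [0.445 0.159 0.12 ] [0.57  0.205 0.13 ] [0.516 0.188 0.123]
0.13 34 [0.445 0.158 0.13 ] [0.463 0.182 0.139] [0.452 0.175 0.135]
0.14 102 [0.445 0.159 0.14 ] [0.464 0.182 0.15 ] [0.454 0.171 0.146]
0.15 1 [0.457 0.161 0.151] [0.457 0.161 0.151] [0.457 0.161 0.151]
318 [ 0.436 -0.217  0.045] [ 0.43  -0.217  0.047]
320 [ 0.436 -0.223  0.05 ] [ 0.43  -0.224  0.044]
322 [ 0.436 -0.228  0.052] [ 0.43  -0.228  0.053]
324 [ 0.436 -0.235  0.048] [ 0.43  -0.235  0.049]
326 [ 0.436 -0.241  0.051] [ 0.43  -0.241  0.052]
328 [ 0.436 -0.247  0.051] [ 0.43  -0.247  0.051]
330 [ 0.436 -0.253  0.054] [ 0.43  -0.253  0.053]
332 [ 0.437 -0.261  0.048] [ 0.43  -0.26   0.049]
334 [ 0.437 -0.267  0.049] [ 0.43  -0.266  0.049]
336 [ 0.437 -0.273  0.048] [ 0.43  -0.272  0.052]
338 [ 0.437 -0.284  0.029] [ 0.431 -0.283  0.032]
tray [array([0.494, 0.448, 0.052]), array([0.503, 0.303, 0.052]), array([0.385, 0.292, 0.052]), array([0.376, 0.438, 0.052])]
bin [array([ 0.604, -0.331,  0.08 ]), array([ 0.601, -0.458,  0.08 ]), array([ 0.414, -0.448,  0.08 ]), array([ 0.416, -0.324,  0.08 ])]
handle [array([ 0.4453, -0.2269,  0.052 ]), array([ 0.4459, -0.2724,  0.052 ]), array([ 0.4258, -0.2719,  0.052 ]), array([ 0.4253, -0.2266,  0.052 ])]
shank [array([ 0.4279, -0.0789,  0.047 ]), array([ 0.4312, -0.1603,  0.047 ]), array([ 0.4329, -0.2167,  0.047 ])]
post top [0.5603 0.1956 0.12  ]
  alt [10.4 -0.   0.1] j6 84.0
  alt [-169.6   -0.2   -0. ] j6 84.0
shift [ 0.0807 -0.1425 -0.5139] turn [-169.6   -0.2   -0. ] rows 8.6
```

>>> play_rows:
  plan:
    - [[0.08, -0.1425, -0.514], [10.4, 0, 0]]
    - [[0.08, -0.1425, -0.514], [10.4, 0, 0]]
    - [[0.08, -0.1425, -0.514], [10.4, 0, 0]]
    - [[0.08, -0.1425, -0.514], [10.4, 0, 0]]
    - [[0.08, -0.1425, -0.514], [10.4, 0, 0]]
    - [[0.08, -0.1425, -0.514], [10.4, 0, 0]]
    - [[0.08, -0.1425, -0.514], [10.4, 0, 0]]
    - [[0.08, -0.1425, -0.514], [10.4, 0, 0]]
    - [[0.08, -0.1425, -0.514], [10.4, 0, 0]]
    - [[0.08, -0.1425, -0.514], [10.4, 0, 0]]
    - [[0.08, -0.1425, -0.514], [10.4, 0, 0]]
  grip: 0.35
  force: 80

```text
t: 1.48
ee_pos: [0.6611, -0.243, 0.1507]
ee_rot: [[-0.002, 0.219, -0.976], [0.0, -0.976, -0.219], [-1.0, -0.001, 0.001]]
contact_force: [-0.4, 0.6, -0.1]
grip_width: 0.649
```

```bash
python3 - <<'E'
s=open('h.py').read()
i=s.index("def mv(")
s=s[:i]+'''def mv(p,yaw=None,R=None,s=None):
    from scipy.spatial.transform import Rotation as Ro
    s=s or observe();R0=s["ee_rot"]
    Rs=[R] if R is not None else [Rdown(np.radians(yaw+k)) for k in(0,180)]
    rv=min([Ro.from_matrix(R0.T@r).as_rotvec(degrees=True) for r in Rs],key=np.linalg.norm)
    d=R0.T@(np.array(p)-s["ee_pos"]);print("t",s["t"].__round__(2),"shift",np.round(d,4),"turn",np.round(rv,1),"rows",round(max(np.linalg.norm(d)/.0625,np.linalg.norm(rv)/10.7),1),"j6",round(np.degrees(s['joint_positions'][5])),"F",s["contact_force"].round(1),"g",round(s["grip_width"],3))
def offcuts(zt=.056):
    im,d=get_image("top");X=cloud("top",d);hsv=cv2.cvtColor(im,cv2.COLOR_RGB2HSV).astype(int)
    H,S,V=hsv[...,0],hsv[...,1],hsv[...,2];onp=np.zeros(H.shape,bool);onp[122:290,100:410]=True
    for name,m,z in(("silver",(V>150)&(S<50),.056),("blue",(H>105)&(H<130)&(S>120),.062),("green",(H>50)&(H<80)&(S>120),.091)):
        k,lab,st,ce=cv2.connectedComponentsWithStats((m&onp).astype(np.uint8))
        for i in range(1,k):
            if st[i,4]<60 or st[i,4]>420: continue
            W=np.array([atz("top",u,v,z)[:2] for u,v in np.argwhere(lab==i)[:,::-1]]);c,sz,a=cv2.minAreaRect((W*1000).astype(np.float32))
            print(name,ce[i].round(1),st[i,4],"rect",np.round(c,1),np.round(sz,1),round(a,1),"z",np.median(X[lab==i][:,2]).round(3))
    return im,d
'''
open('h.py','w').write(s)
E
python3 - <<'E'
from h import *
im,d=offcuts();cv2.imwrite("pics/t1.png",cv2.resize(im[:,:,::-1],(800,600)))
mv([0.6614,-0.2423,.033],-77.4)
E
```

```text
silver [403.9 133.9] 64 rect [ 795.8 -506.9] [ 9.1 90.6] 63.7 z 0.596
silver [187.5 143.8] 67 rect [748.1 206.3] [  7.  113.2] 14.0 z 0.042
silver [128.9 192.7] 149 rect [584.3 383.8] [25.5 59.9] 57.5 z 0.055
silver [188.1 214.2] 363 rect [516.6 191.5] [163.7  39.7] 16.4 z 0.107
silver [258.5 200.6] 149 rect [567.8 -28.6] [57.5 28.5] 0.6 z 0.091
blue [236.4 237.6] 250 rect [448.7  39.3] [33.6 80.3] 5.6 z 0.061
green [240.8 201.3] 196 rect [558.9  28.6] [30.9 73.3] 0.9 z 0.09
t 1.52 shift [ 0.1181 -0.0011 -0.0009] turn [-0.   0.1  0. ] rows 1.9 j6 142 F [ 0.2 -0.2 -0.9] g 0.653
```

>>> play_rows:
  plan:
    - [[0.06, -0.001, -0.001], [0, 0, 0]]
    - [[0.1, -0.001, -0.001], [0, 0, 0]]
    - [[0.117, -0.001, -0.001], [0, 0, 0]]
    - [[0.117, -0.001, -0.001], [0, 0, 0]]

```text
t: 2.02
ee_pos: [0.6612, -0.2423, 0.0336]
ee_rot: [[-0.002, 0.217, -0.976], [0.001, -0.976, -0.217], [-1.0, -0.001, 0.002]]
contact_force: [0.5, 1.2, -0.2]
grip_width: 0.651
```

>>> play_rows:
  plan:
    - [[0, 0, 0], [0, 0, 0]]
    - [[0, 0, 0], [0, 0, 0]]
    - [[0, 0, 0], [0, 0, 0]]
    - [[0, 0, 0], [0, 0, 0]]
    - [[0, 0, 0], [0, 0, 0]]
  grip: 1

```text
t: 2.65
ee_pos: [0.6646, -0.243, 0.0373]
ee_rot: [[0.004, 0.218, -0.976], [-0.003, -0.976, -0.218], [-1.0, 0.004, -0.004]]
contact_force: [-1.2, 0.2, 6.9]
grip_width: 0.285
```

>>> play_rows:
  plan:
    - [[-0.06, 0, 0], [0, 0, 0]]
    - [[-0.1, 0, 0], [0, 0, 0]]
    - [[-0.1, 0, 0], [0, 0, 0]]

```text
t: 3.02
ee_pos: [0.6659, -0.2433, 0.14]
ee_rot: [[0.009, 0.219, -0.976], [-0.004, -0.976, -0.219], [-1.0, 0.006, -0.008]]
contact_force: [0.5, 0.1, -1.1]
grip_width: 0.278
```

```bash
python3 - <<'E'
from h import *
mv([0.55,-0.39,.135],-77)
mv([0.52,-0.39,.1],0)
E
```

```text
t 3.02 shift [0.0046 0.1178 0.1452] turn [-0.4 -0.5 -0.4] rows 3.0 j6 142 F [ 0.5  0.1 -1.1] g 0.278
t 3.02 shift [0.0393 0.111  0.1748] turn [-77.4  -0.1  -0.6] rows 7.2 j6 142 F [ 0.5  0.1 -1.1] g 0.278
```

>>> play_rows:
  plan:
    - [[0.0, 0.06, 0.074], [0, 0, 0]]
    - [[0.005, 0.118, 0.145], [0, 0, 0]]
    - [[0.005, 0.118, 0.145], [0, 0, 0]]
    - [[0.03, 0.118, 0.145], [0, 0, 0]]
    - [[0.085, 0.118, 0.145], [0, 0, 0]]
    - [[0.085, 0.118, 0.145], [0, 0, 0]]

```text
t: 3.78
ee_pos: [0.5416, -0.3845, 0.0429]
ee_rot: [[-0.011, 0.218, -0.976], [0.009, -0.976, -0.218], [-1.0, -0.011, 0.008]]
contact_force: [-1.6, 1.0, -1.2]
grip_width: 0.281
```

>>> play_rows:
  plan:
    - [[0, 0, 0], [0, 0, 0]]
    - [[0, 0, 0], [0, 0, 0]]
    - [[-0.02, 0, 0], [0, 0, 0]]
    - [[-0.08, 0, 0], [0, 0, 0]]
    - [[-0.1, 0, 0], [0, 0, 0]]
  grip: 0.4

```text
t: 4.4
ee_pos: [0.55, -0.3912, 0.1571]
ee_rot: [[0.009, 0.219, -0.976], [-0.007, -0.976, -0.219], [-1.0, 0.009, -0.007]]
contact_force: [0.9, -0.6, 0.6]
grip_width: 0.599
```

```bash
python3 - <<'E'
from h import *
im,d=offcuts();cv2.imwrite("pics/t2.png",cv2.resize(im[:,:,::-1],(800,600)))
mv([0.540,-0.1342,.12],-71.6)
E
```

```text
silver [187.4 143.9] 81 rect [748.2 206.3] [  8.4 113.2] 14.4 z 0.042
silver [128.8 192.7] 157 rect [584.2 384.3] [26.1 60.7] 57.8 z 0.055
silver [188. 214.] 380 rect [516.2 191.6] [164.2  40.2] 16.4 z 0.107
silver [258.1 201. ] 164 rect [567.2 -20.3] [44.2 61.4] 84.9 z 0.09
silver [291.8 209.2] 168 rect [ 539.6 -134. ] [61.7 27. ] 19.4 z 0.055
silver [365.7 205.1] 130 rect [ 555.4 -367.2] [41.5 48.2] 0.8 z 0.027
silver [299.2 244.3] 106 rect [ 431.8 -148.3] [  6.2 139.9] 0.8 z 0.046
silver [342.4 278.1] 103 rect [ 340.2 -278.3] [42.9 60.6] 88.5 z 0.001
blue [236.4 237.6] 250 rect [448.7  39.3] [33.6 80.3] 5.6 z 0.061
green [240.7 201.3] 195 rect [558.9  28.6] [30.9 73.3] 0.9 z 0.09
t 4.45 shift [ 0.0361 -0.2538 -0.0459] turn [-5.8 -0.4 -0.6] rows 4.2 j6 126 F [ 0.2 -0.6  1.9] g 0.601
```

View pics/t2.png

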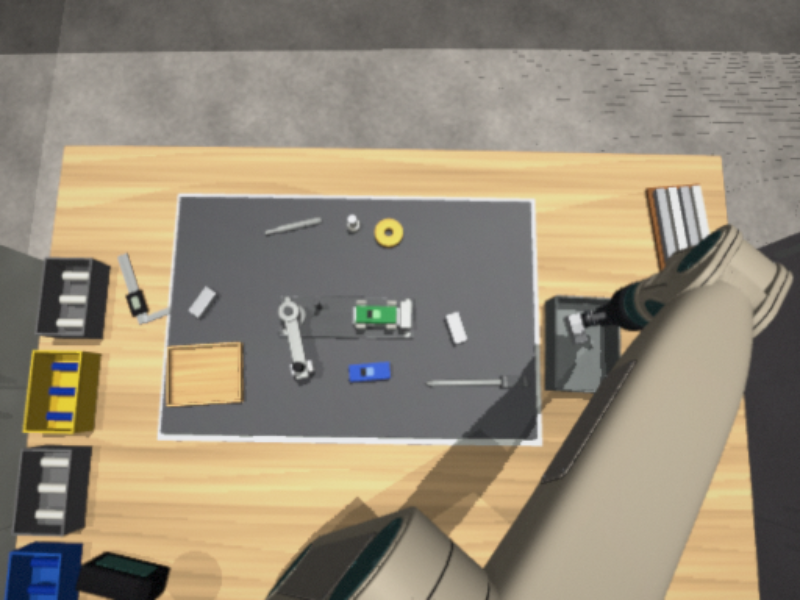

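>>> play_rows:
  plan:
    - [[0.036, -0.254, -0.046], [-5.8, 0, 0]]
    - [[0.036, -0.254, -0.046], [-5.8, -0.4, -0.6]]
    - [[0.036, -0.254, -0.046], [-5.8, -0.4, -0.6]]
    - [[0.036, -0.254, -0.046], [-5.8, -0.4, -0.6]]
    - [[0.036, -0.254, -0.046], [-5.8, -0.4, -0.6]]
    - [[0.036, -0.254, -0.046], [-5.8, -0.4, -0.6]]
    - [[0.036, -0.254, -0.046], [-5.8, -0.4, -0.6]]

```text
t: 5.32
ee_pos: [0.537, -0.1322, 0.1139]
ee_rot: [[-0.008, 0.315, -0.949], [0.007, -0.949, -0.315], [-1.0, -0.009, 0.005]]
contact_force: [0.3, 0.0, 0.7]
grip_width: 0.595
```

```bash
python3 - <<'E'
from h import *
mv([0.540,-0.1342,.036],-71.6)
E
```

```text
t 5.33 shift [ 0.0779  0.0036 -0.0026] turn [-0.   0.3  0.5] rows 1.2 j6 141 F [0.3 0.  0.7] g 0.595
```

>>> play_rows:
  plan:
    - [[0.05, 0.003, -0.002], [0, 0.3, 0.5]]
    - [[0.078, 0.003, -0.002], [0, 0.3, 0.5]]
    - [[0.078, 0.003, -0.002], [0, 0.3, 0.5]]
    - [[0.078, 0.003, -0.002], [0, 0.3, 0.5]]

```text
t: 5.82
ee_pos: [0.5395, -0.1338, 0.0364]
ee_rot: [[0.0, 0.315, -0.949], [0.001, -0.949, -0.315], [-1.0, -0.001, -0.0]]
contact_force: [0.3, 0.3, 0.5]
grip_width: 0.6
```

>>> play_rows:
  plan:
    - [[0, 0, 0], [0, 0, 0]]
    - [[0, 0, 0], [0, 0, 0]]
    - [[0, 0, 0], [0, 0, 0]]
    - [[0, 0, 0], [0, 0, 0]]
    - [[0, 0, 0], [0, 0, 0]]
  grip: 1

```text
t: 6.45
ee_pos: [0.54, -0.1332, 0.0372]
ee_rot: [[0.002, 0.316, -0.949], [-0.0, -0.949, -0.316], [-1.0, 0.001, -0.001]]
contact_force: [-0.4, 0.0, 7.3]
grip_width: 0.279
```

```bash
python3 - <<'E'
from h import *
mv([0.540,-0.1342,.14],-71.6)
mv([0.47,-0.39,.14],-73)
E
```

```text
t 6.45 shift [-0.1028  0.001   0.0002] turn [ 0.  -0.1 -0. ] rows 1.6 j6 141 F [-0.4  0.   7.3] g 0.279
t 6.45 shift [-0.1028  0.2216  0.1474] turn [ 1.4 -0.1 -0. ] rows 4.6 j6 141 F [-0.4  0.   7.3] g 0.279
```

>>> play_rows:
  plan:
    - [[-0.06, 0, 0], [0, 0, 0]]
    - [[-0.103, 0.03, 0.02], [0, 0, 0]]
    - [[-0.103, 0.08, 0.054], [0, 0, 0]]
    - [[-0.103, 0.13, 0.086], [0, 0, 0]]
    - [[-0.103, 0.18, 0.12], [0, 0, 0]]
    - [[-0.103, 0.222, 0.147], [0, 0, 0]]
    - [[-0.103, 0.222, 0.147], [0, 0, 0]]
    - [[-0.06, 0.222, 0.147], [0, 0, 0]]
    - [[-0.015, 0.222, 0.147], [0, 0, 0]]
    - [[-0.015, 0.222, 0.147], [0, 0, 0]]

```text
t: 7.7
ee_pos: [0.466, -0.3851, 0.0461]
ee_rot: [[-0.009, 0.317, -0.948], [0.009, -0.948, -0.317], [-1.0, -0.012, 0.005]]
contact_force: [-0.3, 0.2, -1.6]
grip_width: 0.284
```

>>> play_rows:
  plan:
    - [[0, 0, 0], [0, 0, 0]]
    - [[0, 0, 0], [0, 0, 0]]
    - [[-0.02, 0, 0], [0, 0, 0]]
    - [[-0.08, 0, 0], [0, 0, 0]]
    - [[-0.15, 0, 0], [0, 0, 0]]
    - [[-0.16, 0, 0], [0, 0, 0]]
    - [[-0.16, 0, 0], [0, 0, 0]]
  grip: 0.4

```text
t: 8.57
ee_pos: [0.4707, -0.3911, 0.2135]
ee_rot: [[0.003, 0.316, -0.949], [-0.003, -0.949, -0.316], [-1.0, 0.004, -0.002]]
contact_force: [1.1, 0.3, -1.3]
grip_width: 0.601
```

```bash
python3 - <<'E'
from h import *
im,d=offcuts();cv2.imwrite("pics/t3.png",cv2.resize(im[:,:,::-1],(800,600)))
mv([0.5842,0.3840,.22],57.7)
E
```

```text
silver [187.3 143.9] 77 rect [748.3 206.4] [  8.4 113.2] 14.7 z 0.042
silver [128.8 192.8] 152 rect [584.2 384.3] [26.1 60.7] 57.8 z 0.055
silver [188.  214.1] 369 rect [516.3 191.4] [164.2  39.7] 16.4 z 0.107
silver [258.1 201. ] 164 rect [567.2 -20.3] [44.2 61.4] 84.9 z 0.09
silver [368.6 208.3] 199 rect [ 544.9 -370.7] [70.9 48.6] 11.7 z 0.028
silver [369.9 230.8] 129 rect [ 474.9 -379.7] [47.4 27.4] 16.5 z 0.029
silver [298.9 244.3] 103 rect [ 431.8 -148.3] [  6.2 139.9] 0.8 z 0.046
blue [236.4 237.6] 250 rect [448.7  39.3] [33.6 80.3] 5.6 z 0.061
green [240.8 201.3] 193 rect [558.9  28.6] [30.9 73.3] 0.9 z 0.09
t 8.62 shift [-0.009  -0.698  -0.3534] turn [50.7  0.   0. ] rows 12.5 j6 116 F [-0.8  0.  -1.4] g 0.598
```

View pics/t3.png

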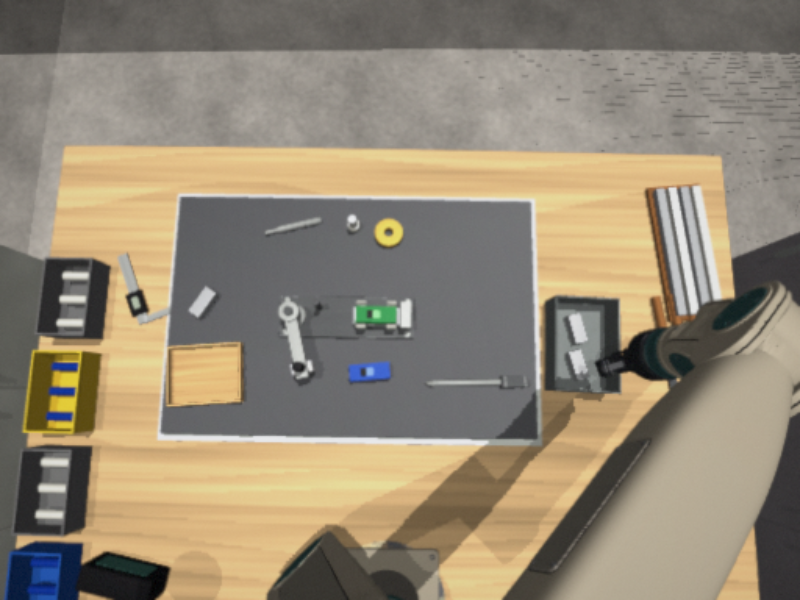

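>>> play_rows:
  plan:
    - [[-0.009, -0.06, -0.03], [-10, 0, 0]]
    - [[-0.009, -0.12, -0.06], [-20, 0, 0]]
    - [[-0.009, -0.17, -0.09], [-30, 0, 0]]
    - [[-0.009, -0.22, -0.115], [-40, 0, 0]]
    - [[-0.009, -0.28, -0.14], [-50, 0, 0]]
    - [[-0.009, -0.33, -0.17], [-60, 0, 0]]
    - [[-0.009, -0.38, -0.2], [-70, 0, 0]]
    - [[-0.009, -0.44, -0.22], [-80, 0, 0]]
    - [[-0.009, -0.5, -0.25], [-90, 0, 0]]
    - [[-0.009, -0.55, -0.28], [-100, 0, 0]]
    - [[-0.009, -0.61, -0.31], [-110, 0, 0]]
    - [[-0.009, -0.66, -0.335], [-120, 0, 0]]

```text
t: 10.12
ee_pos: [0.5771, 0.3437, 0.2167]
ee_rot: [[-0.006, 0.659, 0.752], [-0.001, 0.752, -0.659], [-1.0, -0.005, -0.004]]
contact_force: [1.2, 0.1, 1.5]
grip_width: 0.597
```

```bash
python3 - <<'E'
from h import *
mv([0.5842,0.3840,.13],57.7)
E
```

```text
t 10.12 shift [ 0.0867  0.0353 -0.0209] turn [-8.9 -0.3  0.2] rows 1.5 j6 66 F [1.2 0.1 1.5] g 0.597
```

>>> play_rows:
  plan:
    - [[0.05, 0, 0], [-8, 0, 0]]
    - [[0.05, 0, 0], [-8, 0, 0]]
    - [[0.05, 0, 0], [-8, 0, 0]]
    - [[0.05, 0, 0], [-8, 0, 0]]

```text
t: 10.62
ee_pos: [0.5796, 0.342, 0.1718]
ee_rot: [[0.001, 0.555, 0.832], [0.003, 0.832, -0.555], [-1.0, 0.003, -0.001]]
contact_force: [0.3, 0.3, 0.3]
grip_width: 0.599
```

```bash
python3 - <<'E'
from h import *
im,d=offcuts()
mv([0.5842,0.3842,.036],57.8)
E
```

```text
silver [187.4 143.9] 82 rect [748.4 206.4] [  8.7 113.2] 14.4 z 0.042
silver [188.5 214.8] 320 rect [515.8 190. ] [159.8  37.4] 16.4 z 0.107
silver [258.1 201. ] 164 rect [567.2 -20.3] [44.2 61.4] 84.9 z 0.091
silver [105.5 208.8] 105 rect [521.4 458.1] [107.4  25.5] 4.9 z 0.004
silver [369.1 207.7] 243 rect [ 544.2 -378.9] [70.2 63.2] 87.9 z 0.027
silver [370.7 232.9] 173 rect [ 468.6 -381.6] [61.2 27.4] 16.5 z 0.029
silver [299.2 244.2] 110 rect [ 431.8 -148.3] [  6.2 139.9] 0.8 z 0.046
blue [236.2 237.7] 252 rect [448.4  39.4] [34.1 80.5] 5.6 z 0.061
green [240.8 201.3] 194 rect [558.9  28.6] [30.9 73.3] 0.9 z 0.09
t 10.68 shift [ 0.1362  0.0371 -0.0195] turn [-1.5 -0.  -0.2] rows 2.3 j6 59 F [-0.3 -0.4  0.7] g 0.598
```

>>> play_rows:
  plan:
    - [[0.04, 0.037, -0.0195], [-1.5, 0, 0]]
    - [[0.1, 0.037, -0.0195], [-1.5, 0, 0]]
    - [[0.136, 0.037, -0.0195], [-1.5, 0, 0]]
    - [[0.136, 0.037, -0.0195], [-1.5, 0, 0]]
    - [[0.136, 0.037, -0.0195], [-1.5, 0, 0]]

```text
t: 11.3
ee_pos: [0.5844, 0.3848, 0.0367]
ee_rot: [[0.002, 0.532, 0.847], [0.004, 0.847, -0.532], [-1.0, 0.004, -0.0]]
contact_force: [-0.2, 1.0, 0.9]
grip_width: 0.605
```

>>> play_rows:
  plan:
    - [[0, 0, 0], [0, 0, 0]]
    - [[0, 0, 0], [0, 0, 0]]
    - [[0, 0, 0], [0, 0, 0]]
    - [[0, 0, 0], [0, 0, 0]]
    - [[0, 0, 0], [0, 0, 0]]
  grip: 1

```text
t: 11.92
ee_pos: [0.5847, 0.3853, 0.0374]
ee_rot: [[0.003, 0.531, 0.847], [0.004, 0.847, -0.531], [-1.0, 0.005, 0.001]]
contact_force: [-0.8, -0.7, 6.8]
grip_width: 0.281
```

>>> play_rows:
  plan:
    - [[-0.06, 0, 0], [0, 0, 0]]
    - [[-0.12, 0, 0], [0, 0, 0]]
    - [[-0.18, 0, 0], [0, 0, 0]]
    - [[-0.18, 0, 0], [0, 0, 0]]
    - [[-0.18, 0, 0], [0, 0, 0]]

```text
t: 12.55
ee_pos: [0.5827, 0.3839, 0.2144]
ee_rot: [[-0.001, 0.531, 0.847], [0.002, 0.847, -0.531], [-1.0, 0.001, -0.002]]
contact_force: [0.0, 0.0, -1.0]
grip_width: 0.283
```

```bash
python3 - <<'E'
from h import *
mv([0.51,-0.39,.2],90)
E
```

```text
t 12.55 shift [ 0.0131 -0.6943  0.3495] turn [-32.1  -0.1  -0.1] rows 12.4 j6 60 F [ 0.  0. -1.] g 0.283
```

>>> play_rows:
  plan:
    - [[0.013, -0.06, 0.03], [-3, 0, 0]]
    - [[0.013, -0.115, 0.058], [-6, 0, 0]]
    - [[0.013, -0.17, 0.086], [-9, 0, 0]]
    - [[0.013, -0.225, 0.113], [-12, 0, 0]]
    - [[0.013, -0.28, 0.141], [-15, 0, 0]]
    - [[0.013, -0.335, 0.169], [-18, 0, 0]]
    - [[0.013, -0.39, 0.196], [-21, 0, 0]]
    - [[0.013, -0.445, 0.224], [-24, 0, 0]]
    - [[0.013, -0.5, 0.252], [-27, 0, 0]]
    - [[0.013, -0.555, 0.28], [-30, 0, 0]]
    - [[0.013, -0.61, 0.307], [-32, 0, 0]]
    - [[0.013, -0.66, 0.332], [-32, 0, 0]]

```text
t: 14.05
ee_pos: [0.5116, -0.3526, 0.1971]
ee_rot: [[-0.005, 0.002, 1.0], [0.005, 1.0, -0.002], [-1.0, 0.005, -0.005]]
contact_force: [0.2, 0.1, -1.2]
grip_width: 0.286
```

>>> play_rows:
  plan:
    - [[0, -0.034, 0.0175], [0, 0, 0]]
    - [[0, -0.034, 0.0175], [0, 0, 0]]
    - [[0, -0.034, 0.0175], [0, 0, 0]]

```text
t: 14.42
ee_pos: [0.5297, -0.3842, 0.1975]
ee_rot: [[-0.005, 0.001, 1.0], [0.005, 1.0, -0.001], [-1.0, 0.005, -0.005]]
contact_force: [-0.4, 0.2, -1.4]
grip_width: 0.285
```

```bash
python3 - <<'E'
from h import *
mv([0.51,-0.39,.075],90)
E
```

```text
t 14.43 shift [ 0.1226 -0.0064 -0.019 ] turn [-0.1 -0.3 -0.3] rows 2.0 j6 -42 F [-0.4  0.2 -1.4] g 0.285
```

>>> play_rows:
  plan:
    - [[0.04, -0.006, -0.019], [0, 0, 0]]
    - [[0.1, -0.006, -0.019], [0, 0, 0]]
    - [[0.122, -0.006, -0.019], [0, 0, 0]]
    - [[0.122, -0.006, -0.019], [0, 0, 0]]
    - [[0.122, -0.006, -0.019], [0, 0, 0]]

```text
t: 15.05
ee_pos: [0.5125, -0.3911, 0.0791]
ee_rot: [[-0.001, 0.0, 1.0], [0.001, 1.0, -0.0], [-1.0, 0.001, -0.001]]
contact_force: [0.4, -0.6, -1.4]
grip_width: 0.286
```

>>> play_rows:
  plan:
    - [[0, 0, 0], [0, 0, 0]]
    - [[0, 0, 0], [0, 0, 0]]
    - [[0, 0, 0], [0, 0, 0]]
    - [[-0.05, 0, 0], [0, 0, 0]]
    - [[-0.11, 0, 0], [0, 0, 0]]
    - [[-0.14, 0, 0], [0, 0, 0]]
    - [[-0.14, 0, 0], [0, 0, 0]]
    - [[-0.14, 0, 0], [0, 0, 0]]
  grip: 0.4

```text
t: 16.05
ee_pos: [0.5115, -0.3912, 0.2168]
ee_rot: [[-0.003, 0.001, 1.0], [0.003, 1.0, -0.001], [-1.0, 0.003, -0.003]]
contact_force: [-0.7, 0.1, -0.8]
grip_width: 0.602
```

```bash
python3 - <<'E'
from h import *
im,d=offcuts();cv2.imwrite("pics/t4.png",cv2.resize(im[:,:,::-1],(800,600)))
ds=get_image("side");np.savez("pics/t4",top=im,dtop=d,side=ds[0],dside=ds[1])
mv([0.558,0.027,.2],0)
E
```

```text
silver [187.3 143.9] 80 rect [748.4 206.4] [  8.5 113.2] 14.0 z 0.043
silver [188. 214.] 374 rect [516.2 191.6] [164.2  40.2] 16.4 z 0.107
silver [258.1 201. ] 164 rect [567.2 -20.3] [44.2 61.4] 84.9 z 0.091
silver [370.8 211.4] 283 rect [ 537.  -382.3] [105.4  51.2] 31.8 z 0.051
silver [299.  244.3] 104 rect [ 431.8 -148.3] [  6.2 139.9] 0.8 z 0.045
blue [236.4 237.6] 250 rect [448.7  39.3] [33.6 80.3] 5.6 z 0.061
green [240.7 201.3] 190 rect [558.9  28.6] [30.9 73.3] 0.9 z 0.089
t 16.15 shift [0.0172 0.4177 0.0465] turn [89.9 -0.4  0. ] rows 8.4 j6 -43 F [ 0.4  0.6 -0.3] g 0.597
```

View pics/t4.png

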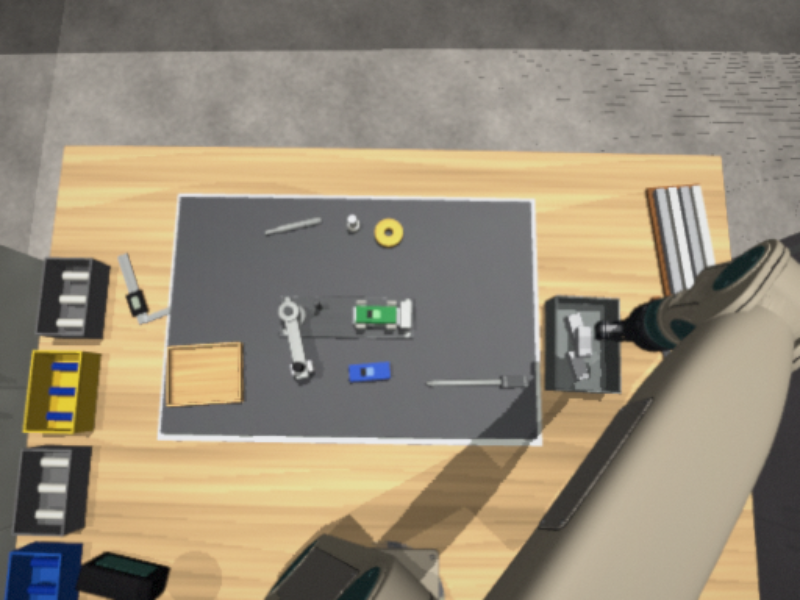

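```bash
python3 - <<'E'
from h import *
z=np.load("pics/t4.npz")
crop("top",z["top"],170,185,270,220,8,"pics/d1.png")
crop("side",z["side"],230,190,310,260,10,"pics/d2.png")
X=cloud("top",z["dtop"])
for u in (180,183,186): print([X[v,u].round(3) for v in(195,198,201)])
for n in C: print(n,ray(n,250,190)[0].round(3))
E
```

```text
[array([0.571, 0.208, 0.114]), array([0.562, 0.208, 0.116]), array([0.553, 0.208, 0.111])]
[array([0.571, 0.199, 0.114]), array([0.561, 0.197, 0.121]), array([0.553, 0.199, 0.111])]
[array([0.572, 0.191, 0.11 ]), array([0.561, 0.188, 0.122]), array([0.554, 0.19 , 0.111])]
side [0.277 0.69  0.687]
top [ 0.416 -0.007  1.148]
```

View pics/d1.png

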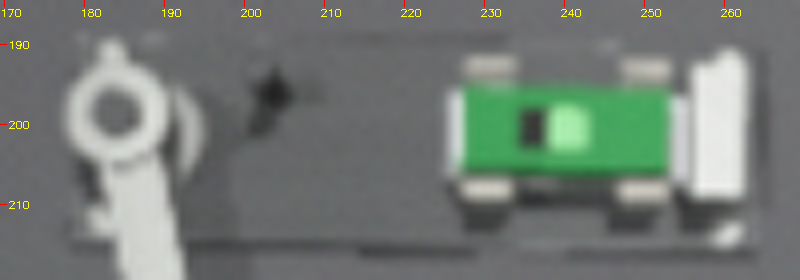

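View pics/d2.png

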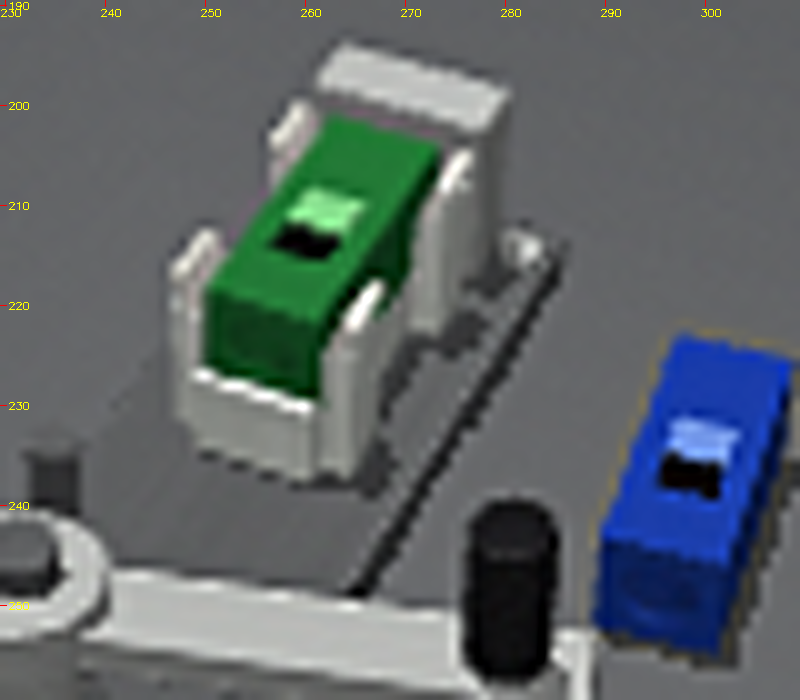

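```bash
python3 - <<'E'
from h import *
P=[atz("top",u,v,.091) for u,v in((227.25,195.4),(253,195.6),(253,206.25),(227.25,206))]
print(np.round(P,4),np.mean(P,0).round(4))
print("side", [atz("side",u-.5,v-.5,.091).round(4) for u,v in((262.5,202),(274,205),(262,222.5),(251,218.5))],np.mean([atz("side",u-.5,v-.5,.091) for u,v in((262.5,202),(274,205),(262,222.5),(251,218.5))],0).round(4))
print("post",atz("top",184.2,198.9,.112).round(4))
# block top: corners top view px
B=[atz("top",u/8+170-.5,v/8+185-.5,.093) for u,v in((697,60),(746,52),(746,198),(695,196))]
print(np.round(B,4),np.mean(B,0).round(4))
B=[atz("side",u/10+230-.5,v/10+190-.5,.093) for u,v in((342,42),(512,92),(492,134),(316,82))]
print("side",np.round(B,4),np.mean(B,0).round(4))
print("knob top", atz("top",190.2-.0,234.0,.15).round(4), atz("side",280.7-.5,241.5-.5,.15).round(4))
B=[atz("side",u/10+230-.5,v/10+190-.5,.062) for u,v in((680,333),(790,362),(722,562),(600,525))]
print("blue side",np.round(B,4),np.mean(B,0).round(4))
E
```

```text
[[ 0.5755  0.0681  0.091 ]
 [ 0.5762 -0.0109  0.091 ]
 [ 0.5433 -0.0114  0.091 ]
 [ 0.5428  0.0672  0.091 ]] [0.5595 0.0283 0.091 ]
side [array([ 0.5777, -0.0079,  0.091 ]), array([ 0.5443, -0.0091,  0.091 ]), array([0.5446, 0.0695, 0.091 ]), array([0.5765, 0.0672, 0.091 ])] [0.5608 0.0299 0.091 ]
post [0.5597 0.1955 0.112 ]
[[ 0.5872 -0.0218  0.093 ]
 [ 0.5906 -0.0406  0.093 ]
 [ 0.5343 -0.0412  0.093 ]
 [ 0.5348 -0.0218  0.093 ]] [ 0.5617 -0.0313  0.093 ]
side [[ 0.5867 -0.0398  0.093 ]
 [ 0.5353 -0.0386  0.093 ]
 [ 0.5333 -0.019   0.093 ]
 [ 0.5858 -0.02    0.093 ]] [ 0.5602 -0.0294  0.093 ]
knob top [0.454  0.1662 0.15  ] [0.4566 0.1702 0.15  ]
blue side [[0.4698 0.002  0.062 ]
 [0.4396 0.0006 0.062 ]
 [0.4318 0.0781 0.062 ]
 [0.4637 0.0786 0.062 ]] [0.4512 0.0398 0.062 ]
```

>>> play_rows:
  plan:
    - [[0.017, 0.047, 0.005], [10, 0, 0]]
    - [[0.017, 0.094, 0.01], [20, 0, 0]]
    - [[0.017, 0.14, 0.016], [30, 0, 0]]
    - [[0.017, 0.187, 0.021], [40, 0, 0]]
    - [[0.017, 0.234, 0.026], [50, 0, 0]]
    - [[0.017, 0.28, 0.032], [60, 0, 0]]
    - [[0.017, 0.327, 0.037], [70, 0, 0]]
    - [[0.017, 0.374, 0.042], [80, 0, 0]]
    - [[0.017, 0.42, 0.0485], [89.9, 0, 0]]
    - [[0.017, 0.42, 0.0485], [89.9, 0, 0]]
    - [[0.017, 0.42, 0.0485], [89.9, 0, 0]]
    - [[0.017, 0.42, 0.0485], [89.9, 0, 0]]

```text
t: 17.65
ee_pos: [0.5606, 0.0273, 0.2008]
ee_rot: [[-0.003, 1.0, -0.0], [0.001, -0.0, -1.0], [-1.0, -0.003, -0.001]]
contact_force: [-0.1, -0.3, 0.6]
grip_width: 0.6
```

```bash
python3 - <<'E'
from h import *
mv([0.56,0.029,.13],0)
E
```

```text
t 17.65 shift [ 0.0708 -0.0004 -0.0016] turn [-0.  -0.1  0.2] rows 1.1 j6 86 F [-0.1 -0.3  0.6] g 0.6
```

>>> play_rows:
  plan:
    - [[0.05, 0, -0.0015], [0, 0, 0.2]]
    - [[0.1, 0, -0.0015], [0, 0, 0.2]]
    - [[0.137, 0, -0.0015], [0, 0, 0.2]]
    - [[0.137, 0, -0.0015], [0, 0, 0.2]]
    - [[0.137, 0, -0.0015], [0, 0, 0.2]]

```text
t: 18.27
ee_pos: [0.562, 0.0293, 0.0658]
ee_rot: [[0.004, 1.0, -0.001], [0.001, -0.001, -1.0], [-1.0, 0.004, -0.001]]
contact_force: [1.1, 0.7, 1.5]
grip_width: 0.602
```

```bash
python3 - <<'E'
from h import *
mv([0.56,0.029,.062],0)
im,d=get_image("side");crop("side",im,200,130,340,270,5,"pics/e1.png")
E
```

```text
t 18.27 shift [ 0.0038 -0.002   0.0003] turn [-0.  -0.1 -0.2] rows 0.1 j6 86 F [1.1 0.7 1.5] g 0.602
```

View pics/e1.png

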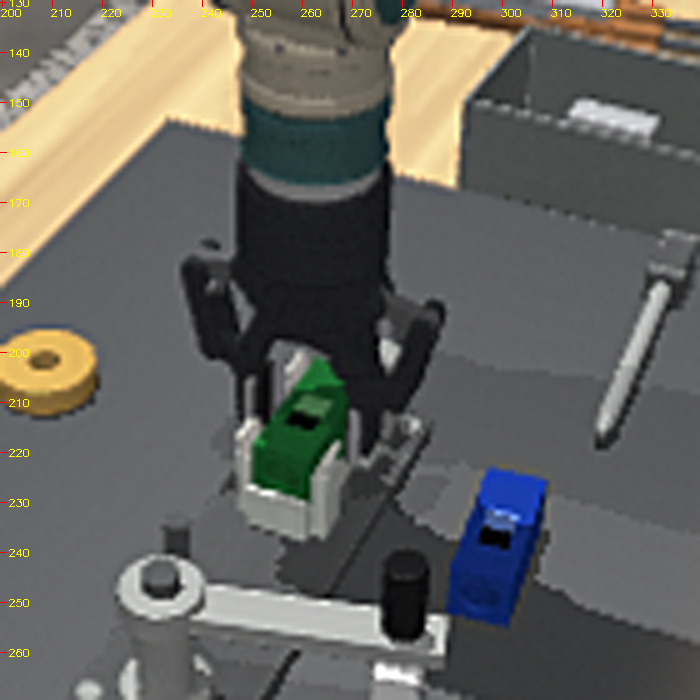

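Gripper straddles the green whistle symmetrically. Close and see where the whistle centres the jaws.

>>> play_rows:
  plan:
    - [[0.003, -0.002, 0], [0, 0, 0]]
    - [[0.003, -0.002, 0], [0, 0, 0]]
    - [[0.003, -0.002, 0], [0, 0, 0]]
    - [[0.003, -0.002, 0], [0, 0, 0]]
    - [[0.003, -0.002, 0], [0, 0, 0]]
    - [[0.003, -0.002, 0], [0, 0, 0]]
  grip: 1
  force: 60

```text
t: 19.08
ee_pos: [0.5608, 0.0298, 0.0635]
ee_rot: [[0.006, 1.0, 0.0], [0.001, 0.0, -1.0], [-1.0, 0.006, -0.001]]
contact_force: [0.1, -0.7, 5.8]
grip_width: 0.365
```

```bash
python3 - <<'E'
from h import *
s=observe();print(s["ee_pos"],s["contact_force"],s["torque"])
mv([0.56,0.029,.062],0)
E
```

```text
[0.56076818 0.02982302 0.06351077] [ 0.13410154 -0.74907335  5.83638458] [-0.10466778  0.03843019 -0.04296015]
t 19.07 shift [ 0.0015 -0.0008  0.0008] turn [ 0.  -0.1 -0.3] rows 0.0 j6 86 F [ 0.1 -0.7  5.8] g 0.365
```

>>> play_rows:
  plan:
    - [[-0.03, 0, 0], [0, 0, 0]]
    - [[-0.08, 0, 0], [0, 0, 0]]
    - [[-0.14, 0, 0], [0, 0, 0]]
    - [[-0.15, -0.02, -0.055], [0, 0, 0]]
    - [[-0.15, -0.04, -0.11], [0, 0, 0]]
    - [[-0.15, -0.06, -0.165], [0, 0, 0]]
    - [[-0.15, -0.08, -0.22], [0, 0, 0]]
    - [[-0.15, -0.1, -0.28], [0, 0, 0]]
    - [[-0.15, -0.121, -0.34], [0, 0, 0]]
    - [[-0.15, -0.121, -0.34], [0, 0, 0]]
    - [[-0.15, -0.121, -0.34], [0, 0, 0]]

```text
t: 20.45
ee_pos: [0.4368, 0.3696, 0.2114]
ee_rot: [[0.001, 1.0, 0.002], [0.0, 0.002, -1.0], [-1.0, 0.001, -0.0]]
contact_force: [-0.2, -0.4, -0.6]
grip_width: 0.366
```

```bash
python3 - <<'E'
from h import *
mv([0.44,0.37,.041],3)
im,d=get_image("side");crop("side",im,150,150,350,300,4,"pics/e2.png")
E
```

```text
t 20.45 shift [ 0.1704  0.0031 -0.0003] turn [-2.9 -0.  -0.1] rows 2.7 j6 124 F [-0.2 -0.4 -0.6] g 0.366
```

View pics/e2.png

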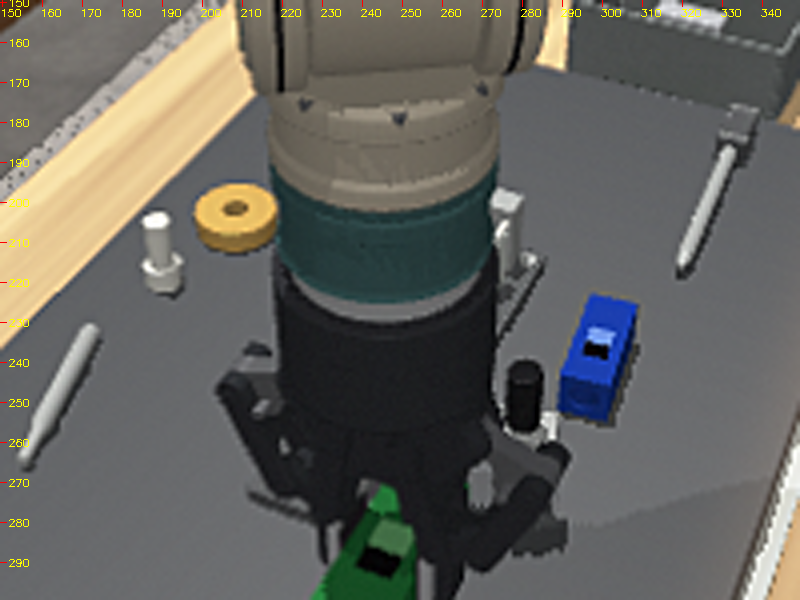

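>>> play_rows:
  plan:
    - [[0.05, 0.003, 0], [-2.9, 0, 0]]
    - [[0.1, 0.003, 0], [-2.9, 0, 0]]
    - [[0.14, 0.003, 0], [-2.9, 0, 0]]
    - [[0.155, 0.003, 0], [-2.9, 0, 0]]
    - [[0.163, 0.003, 0], [-2.9, 0, 0]]
    - [[0.166, 0.003, 0], [-2.9, 0, 0]]
    - [[0.168, 0.003, 0], [-2.9, 0, 0]]
    - [[0.168, 0.003, 0], [-2.9, 0, 0]]

```text
t: 21.5
ee_pos: [0.4414, 0.3706, 0.0448]
ee_rot: [[0.003, 0.999, 0.051], [0.003, 0.051, -0.999], [-1.0, 0.003, -0.002]]
contact_force: [0.4, 0.5, -0.7]
grip_width: 0.365
```

>>> play_rows:
  plan:
    - [[0, 0, 0], [0, 0, 0]]
    - [[0, 0, 0], [0, 0, 0]]
    - [[0, 0, 0], [0, 0, 0]]
    - [[0, 0, 0], [0, 0, 0]]
    - [[-0.02, 0, 0], [0, 0, 0]]
    - [[-0.08, 0, 0], [0, 0, 0]]
    - [[-0.14, 0, 0], [0, 0, 0]]
    - [[-0.14, 0, 0], [0, 0, 0]]
    - [[-0.14, 0, 0], [0, 0, 0]]
  grip: 0.42

```text
t: 22.62
ee_pos: [0.4404, 0.3697, 0.1838]
ee_rot: [[0.002, 0.999, 0.051], [0.002, 0.051, -0.999], [-1.0, 0.002, -0.002]]
contact_force: [-0.5, -0.1, -1.0]
grip_width: 0.579
```

```bash
python3 - <<'E'
from h import *
im,d=offcuts();cv2.imwrite("pics/t5.png",cv2.resize(im[:,:,::-1],(800,600)))
crop("top",im,165,180,270,260,7,"pics/t5c.png")
s=observe();print(s["ee_pos"])
mv([0.449,0.0395,.2],-4.5)
E
```

```text
silver [187.4 143.9] 68 rect [747.9 206.2] [  7.4 113.2] 14.0 z 0.043
silver [188.1 214.2] 366 rect [516.3 191.3] [164.2  39.4] 16.4 z 0.107
silver [372.3 213.4] 255 rect [ 530.3 -391.2] [95.1 39.3] 15.7 z 0.053
silver [370.8 234.8] 126 rect [ 468.1 -381.3] [60.5 26.3] 16.7 z 0.029
silver [298.1 244.4] 96 rect [ 431.8 -148.3] [  6.1 139.9] 0.8 z 0.046
blue [236.4 237.6] 250 rect [448.7  39.3] [33.6 80.3] 5.6 z 0.061
green [131.3 238.5] 221 rect [439.7 355.8] [26.9 82.2] 1.1 z 0.066
[0.43963684 0.36922517 0.18258145]
t 22.68 shift [-0.0175 -0.0075  0.3298] turn [ 7.4 -0.   0. ] rows 5.3 j6 121 F [ 0.1 -0.4 -1. ] g 0.578
```

View pics/t5.png

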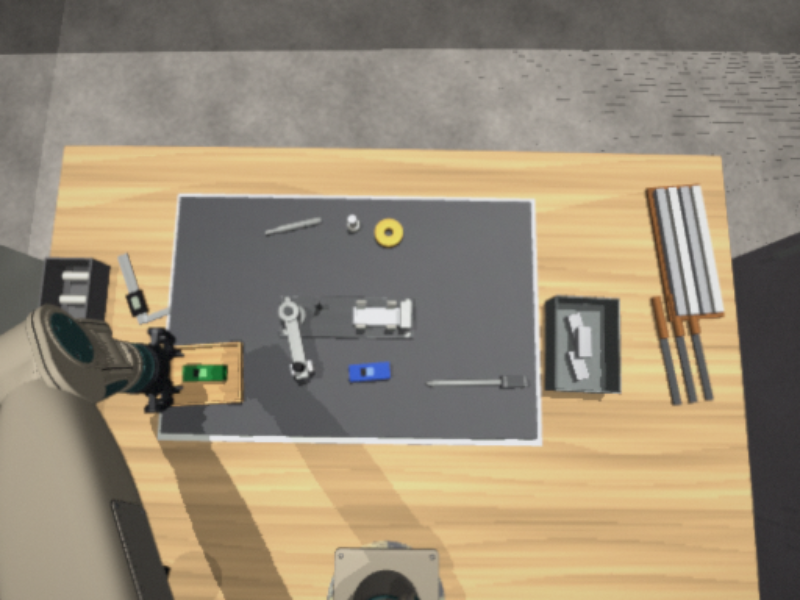

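View pics/t5c.png

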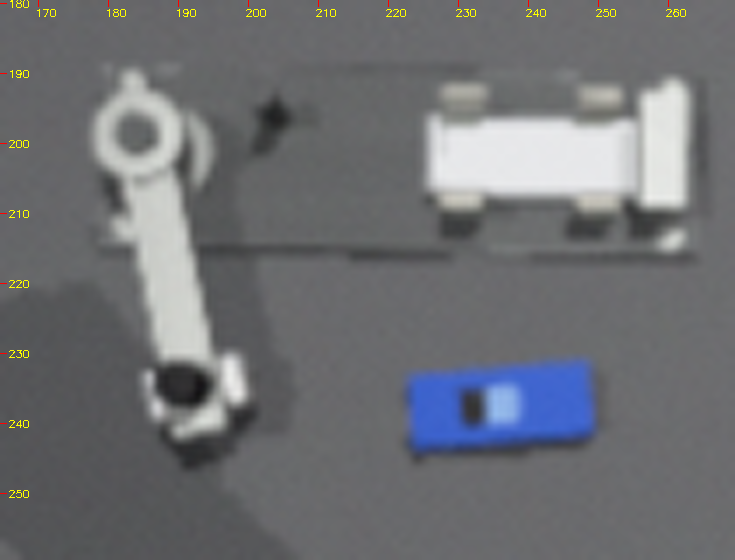

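>>> play_rows:
  plan:
    - [[-0.017, -0.001, 0.05], [0, 0, 0]]
    - [[-0.017, -0.003, 0.11], [0, 0, 0]]
    - [[-0.017, -0.004, 0.17], [0, 0, 0]]
    - [[-0.017, -0.005, 0.23], [0, 0, 0]]
    - [[-0.017, -0.006, 0.29], [0, 0, 0]]
    - [[-0.017, -0.007, 0.33], [-2, 0, 0]]
    - [[-0.017, -0.007, 0.33], [-2, 0, 0]]
    - [[0.03, -0.007, 0.33], [-2, 0, 0]]
    - [[0.07, -0.007, 0.33], [-2, 0, 0]]
    - [[0.07, -0.007, 0.33], [-2, 0, 0]]
    - [[0.07, -0.007, 0.33], [-2, 0, 0]]

```text
t: 24.05
ee_pos: [0.4506, 0.0406, 0.1137]
ee_rot: [[0.001, 0.996, 0.087], [0.002, 0.087, -0.996], [-1.0, 0.002, -0.002]]
contact_force: [-0.7, -0.3, 0.1]
grip_width: 0.584
```

```bash
python3 - <<'E'
from h import *
mv([0.4495,0.0395,.036],4.8)
im,d=get_image("side");crop("side",im,200,130,360,270,5,"pics/e3.png")
E
```

```text
t 24.05 shift [ 0.0777 -0.0013  0.0011] turn [ 0.2 -0.1 -0.1] rows 1.2 j6 82 F [-0.7 -0.3  0.1] g 0.584
```

View pics/e3.png

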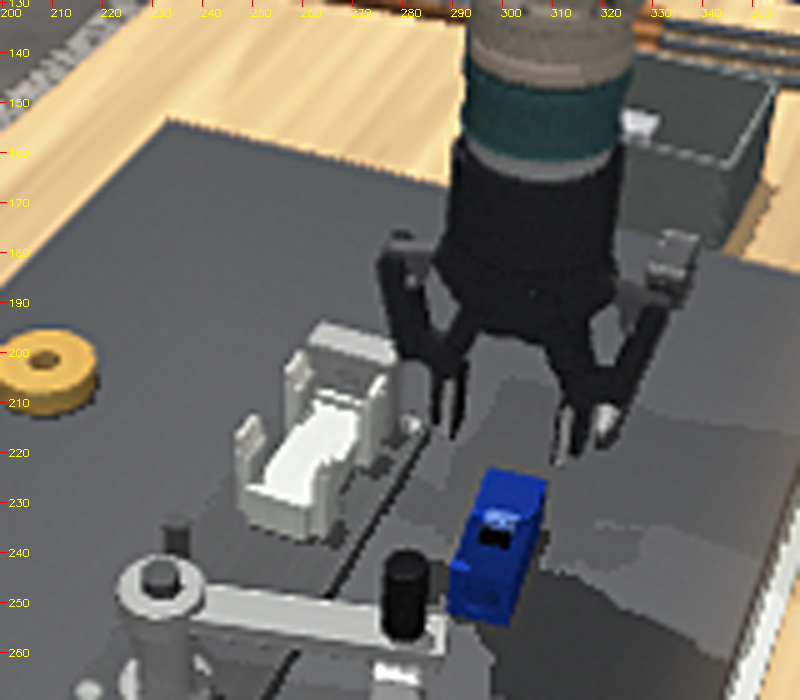

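>>> play_rows:
  plan:
    - [[0.04, -0.001, 0.001], [0, 0, 0]]
    - [[0.07, -0.001, 0.001], [0, 0, 0]]
    - [[0.078, -0.001, 0.001], [0, 0, 0]]
    - [[0.078, -0.001, 0.001], [0, 0, 0]]

```text
t: 24.6
ee_pos: [0.4507, 0.0391, 0.0363]
ee_rot: [[0.003, 0.996, 0.086], [0.002, 0.086, -0.996], [-1.0, 0.003, -0.001]]
contact_force: [-0.5, -0.4, 0.6]
grip_width: 0.582
```

>>> play_rows:
  plan:
    - [[0, 0, 0], [0, 0, 0]]
    - [[0, 0, 0], [0, 0, 0]]
    - [[0, 0, 0], [0, 0, 0]]
    - [[0, 0, 0], [0, 0, 0]]
    - [[0, 0, 0], [0, 0, 0]]
    - [[0, 0, 0], [0, 0, 0]]
  grip: 1
  force: 80

```text
t: 25.35
ee_pos: [0.4517, 0.039, 0.0372]
ee_rot: [[0.006, 0.996, 0.086], [0.001, 0.086, -0.996], [-1.0, 0.006, -0.001]]
contact_force: [0.2, -0.4, 6.4]
grip_width: 0.361
```

```bash
python3 - <<'E'
from h import *
s=observe();print(s["ee_pos"])
mv([0.4495,0.0395,.036],4.8)
im,d=get_image("top");crop("top",im,165,180,270,260,7,"pics/e4.png")
E
```

```text
[0.45173105 0.03896753 0.03721884]
t 25.35 shift [ 0.0012 -0.0022 -0.0007] turn [ 0.1 -0.1 -0.3] rows 0.0 j6 82 F [ 0.2 -0.4  6.4] g 0.361
```

View pics/e4.png

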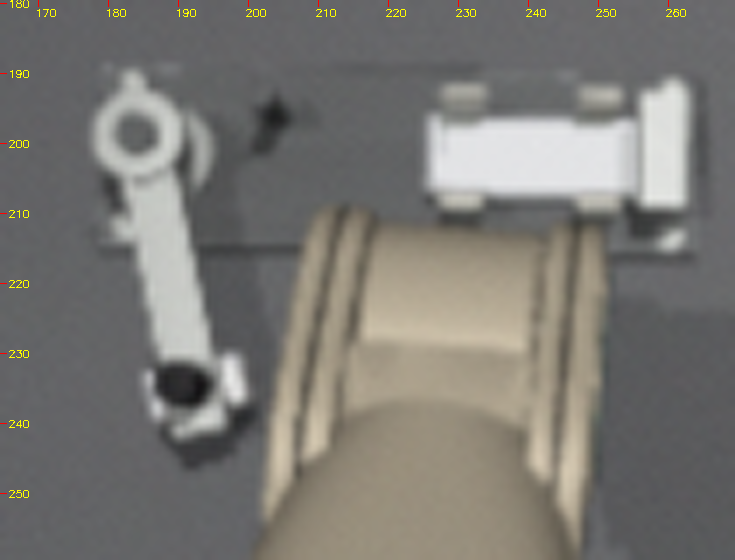

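```bash
python3 - <<'E'
from h import *
for u in (427,441,619,637): print(u,atz("top",u/7+164.5,201,.065).round(4))
# flared guides tops z=.093
for a in ((441,93),(487,97),(579,96),(622,95),(440,201),(484,201),(576,203),(620,203)): print(a,atz("top",a[0]/7+164.5,a[1]/7+179.5,.093).round(4))
mv([0.561,0.0285,.18],0.3)
E
```

```text
427 [0.5616 0.075  0.065 ]
441 [0.5617 0.0687 0.065 ]
619 [ 0.563 -0.011  0.065]
637 [ 0.5631 -0.0191  0.065 ]
(441, 93) [0.5833 0.0674 0.093 ]
(487, 97) [0.5819 0.0472 0.093 ]
(579, 96) [0.583 0.007 0.093]
(622, 95) [ 0.5837 -0.0119  0.093 ]
(440, 201) [0.5358 0.0665 0.093 ]
(484, 201) [0.5361 0.0474 0.093 ]
(576, 203) [0.5359 0.0074 0.093 ]
(620, 203) [ 0.5362 -0.0117  0.093 ]
t 25.4 shift [-0.1422  0.1088  0.0197] turn [ 4.6 -0.1 -0.3] rows 2.9 j6 82 F [-0.5  1.1  6.6] g 0.364
```

>>> play_rows:
  plan:
    - [[-0.04, 0, 0], [0, 0, 0]]
    - [[-0.09, 0, 0], [0, 0, 0]]
    - [[-0.142, 0, 0], [0, 0, 0]]
    - [[-0.142, 0.04, 0.008], [2, 0, 0]]
    - [[-0.142, 0.08, 0.016], [4.6, 0, 0]]
    - [[-0.142, 0.109, 0.02], [4.6, 0, -0.3]]
    - [[-0.142, 0.109, 0.02], [4.6, 0, -0.3]]
    - [[-0.142, 0.109, 0.02], [4.6, 0, -0.3]]
    - [[-0.142, 0.109, 0.02], [4.6, 0, -0.3]]

```text
t: 26.52
ee_pos: [0.5585, 0.0284, 0.1774]
ee_rot: [[-0.005, 1.0, 0.006], [0.001, 0.006, -1.0], [-1.0, -0.005, -0.001]]
contact_force: [0.9, 0.3, -1.3]
grip_width: 0.355
```

```bash
python3 - <<'E'
from h import *
s=observe();print(s["ee_pos"])
mv([0.561,0.0282,.11],0.3)
im,d=get_image("side");crop("side",im,220,130,340,270,5,"pics/e5.png")
E
```

```text
[0.55848295 0.02840475 0.17737028]
t 26.52 shift [0.0674 0.0028 0.0003] turn [ 0.  -0.1  0.3] rows 1.1 j6 86 F [ 0.9  0.3 -1.3] g 0.355
```

View pics/e5.png

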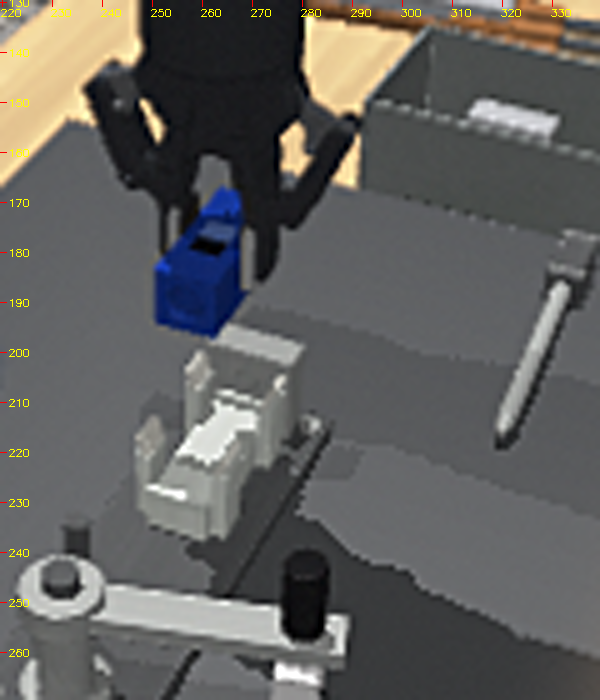

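```bash
python3 - <<'E'
from h import *
s=observe();t=s["ee_pos"];R=s["ee_rot"]
c=t+np.array([0,0,.010])
for sx in(-1,1):
  for sz in(-1,1):
    p=c+np.array([sx*.016,.04,sz*.016]); q=proj("side",p)[0]; print(sx,sz,((q-[220,130]+.5)*5).round(0))
E
```

```text
-1 -1 [217. 336.]
-1 1 [218. 282.]
1 -1 [157. 319.]
1 1 [156. 265.]
```

>>> play_rows:
  plan:
    - [[0.03, 0.0025, 0], [0, 0, 0.3]]
    - [[0.06, 0.0025, 0], [0, 0, 0.3]]
    - [[0.066, 0.0025, 0], [0, 0, 0.3]]
    - [[0.066, 0.0025, 0], [0, 0, 0.3]]
    - [[0.066, 0.0025, 0], [0, 0, 0.3]]
    - [[0.066, 0.0025, 0], [0, 0, 0.3]]

```text
t: 27.32
ee_pos: [0.563, 0.0283, 0.1128]
ee_rot: [[0.004, 1.0, 0.006], [0.001, 0.006, -1.0], [-1.0, 0.004, -0.001]]
contact_force: [-0.0, 0.1, -1.9]
grip_width: 0.361
```

```bash
python3 - <<'E'
from h import *
s=observe();print(s["ee_pos"])
mv([0.561,0.0282,.0665],0.3)
E
```

```text
[0.5630486  0.02826792 0.11281566]
t 27.32 shift [ 0.0463 -0.0022  0.0001] turn [ 0.  -0.1 -0.2] rows 0.7 j6 86 F [-0.   0.1 -1.9] g 0.361
```

>>> play_rows:
  plan:
    - [[0.01, -0.001, 0], [0, 0, -0.1]]
    - [[0.018, -0.001, 0], [0, 0, -0.1]]
    - [[0.025, -0.001, 0], [0, 0, -0.1]]
    - [[0.032, -0.001, 0], [0, 0, -0.1]]
    - [[0.036, -0.001, 0], [0, 0, -0.1]]
    - [[0.036, -0.001, 0], [0, 0, -0.1]]

```text
t: 28.08
ee_pos: [0.5607, 0.0284, 0.075]
ee_rot: [[-0.001, 1.0, 0.006], [0.001, 0.006, -1.0], [-1.0, -0.001, -0.001]]
contact_force: [0.6, -0.6, -1.2]
grip_width: 0.356
```

```bash
python3 - <<'E'
from h import *
s=observe();print(s["ee_pos"],s["contact_force"])
mv([0.561,0.0282,.0665],0.3)
im,d=get_image("side");crop("side",im,220,150,300,250,7,"pics/e6.png")
E
```

```text
[0.56074441 0.02841912 0.07502089] [ 0.61673979 -0.62003286 -1.20312816]
t 28.07 shift [0.0085 0.0003 0.0002] turn [ 0.  -0.1  0.1] rows 0.1 j6 86 F [ 0.6 -0.6 -1.2] g 0.356
```

View pics/e6.png

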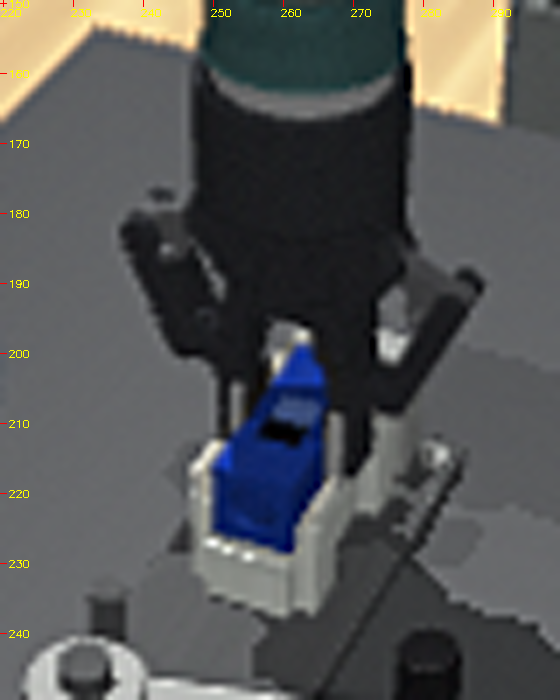

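In the guides, no side force. Lower the rest.

>>> play_rows:
  plan:
    - [[0.003, 0, 0], [0, 0, 0]]
    - [[0.005, 0, 0], [0, 0, 0]]
    - [[0.007, 0, 0], [0, 0, 0]]
    - [[0.008, 0, 0], [0, 0, 0]]
    - [[0.009, 0, 0], [0, 0, 0]]
    - [[0.009, 0, 0], [0, 0, 0]]

```text
t: 28.88
ee_pos: [0.561, 0.0284, 0.0664]
ee_rot: [[-0.0, 1.0, 0.006], [0.001, 0.006, -1.0], [-1.0, -0.0, -0.001]]
contact_force: [1.5, -0.2, -1.2]
grip_width: 0.363
```

>>> play_rows:
  plan:
    - [[0.001, 0, 0], [0, 0, 0]]
    - [[0.002, 0, 0], [0, 0, 0]]
    - [[0.002, 0, 0], [0, 0, 0]]
    - [[0.002, 0, 0], [0, 0, 0]]

```text
t: 29.38
ee_pos: [0.5611, 0.0284, 0.0662]
ee_rot: [[0.0, 1.0, 0.006], [0.001, 0.006, -1.0], [-1.0, 0.0, -0.001]]
contact_force: [-5.0, 0.4, 9.0]
grip_width: 0.359
```

>>> play_rows:
  plan:
    - [[0, 0, 0], [0, 0, 0]]
    - [[0, 0, 0], [0, 0, 0]]
    - [[0, 0, 0], [0, 0, 0]]
    - [[0, 0, 0], [0, 0, 0]]
    - [[-0.03, 0, 0], [0, 0, 0]]
    - [[-0.08, 0, 0], [0, 0, 0]]
    - [[-0.13, 0, 0], [0, 0, 0]]
    - [[-0.13, 0, 0], [0, 0, 0]]
    - [[-0.13, 0, 0], [0, 0, 0]]
  grip: 0.42

```text
t: 30.5
ee_pos: [0.5608, 0.0282, 0.1942]
ee_rot: [[-0.0, 1.0, 0.006], [0.001, 0.006, -1.0], [-1.0, -0.0, -0.001]]
contact_force: [0.2, -0.7, -0.6]
grip_width: 0.58
```

```bash
python3 - <<'E'
from h import *
im,d=get_image("side");crop("side",im,220,150,300,250,7,"pics/e7.png")
X=cloud("side",d)
for q in ((258,214),(264,206),(255,218)): print(X[q[1],q[0]].round(4))
# blue top corners model at seated nest
c=np.array([.561,.0285,.091])
print([((proj("side",c+[a*.016,b*.04,0])[0]-[220,150]+.5)*7).round(0).tolist() for a in(-1,1) for b in(-1,1)])
E
```

```text
[0.5657 0.0445 0.0909]
[0.5642 0.0093 0.0924]
[0.5655 0.0635 0.0921]
[[379.0, 381.0], [294.0, 506.0], [303.0, 359.0], [214.0, 481.0]]
```

View pics/e7.png

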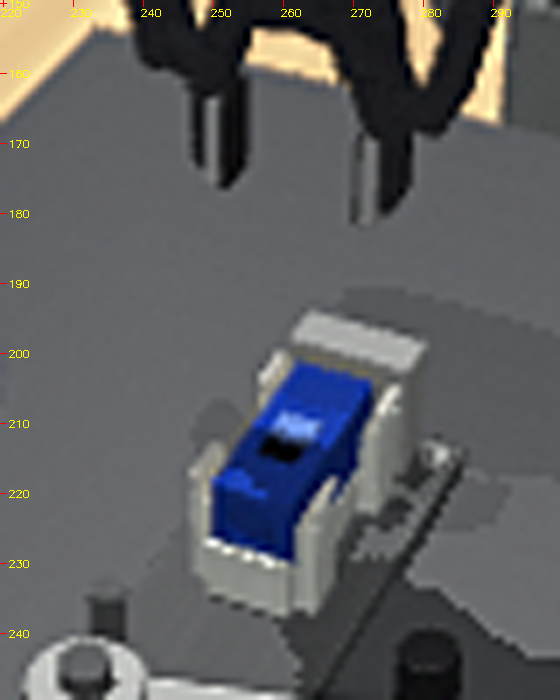

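```bash
python3 - <<'E'
from h import *
s=observe();R0=s["ee_rot"]
mv([.4548,.168,.2],R=Rdown(np.radians(105)))
E
```

```text
t 30.55 shift [-0.0064 -0.1045 -0.1403] turn [-104.7   -0.2    0. ] rows 9.8 j6 86 F [-0.1 -0.6 -1. ] g 0.581
```

>>> play_rows:
  plan:
    - [[-0.006, -0.01, -0.014], [-10.5, 0, 0]]
    - [[-0.006, -0.02, -0.028], [-21, 0, 0]]
    - [[-0.006, -0.03, -0.042], [-31.5, 0, 0]]
    - [[-0.006, -0.04, -0.056], [-42, 0, 0]]
    - [[-0.006, -0.05, -0.07], [-52.5, 0, 0]]
    - [[-0.006, -0.06, -0.084], [-63, 0, 0]]
    - [[-0.006, -0.07, -0.098], [-73.5, 0, 0]]
    - [[-0.006, -0.08, -0.112], [-84, 0, 0]]
    - [[-0.006, -0.095, -0.13], [-94.5, 0, 0]]
    - [[-0.006, -0.1045, -0.14], [-104.7, 0, 0]]
    - [[-0.006, -0.1045, -0.14], [-104.7, 0, 0]]
    - [[-0.006, -0.1045, -0.14], [-104.7, 0, 0]]
  grip: 0.53

```text
t: 32.05
ee_pos: [0.4555, 0.1672, 0.1997]
ee_rot: [[-0.002, -0.257, 0.967], [0.001, 0.967, 0.257], [-1.0, 0.001, -0.001]]
contact_force: [-0.6, -0.1, 1.4]
grip_width: 0.468
```

```bash
python3 - <<'E'
from h import *
mv([.4548,.168,.12],105)
im,d=get_image("side");crop("side",im,190,130,350,270,5,"pics/f1.png")
E
```

```text
t 32.05 shift [ 0.0797  0.0008 -0.0004] turn [-0.1 -0.1 -0.1] rows 1.3 j6 -2 F [-0.6 -0.1  1.4] g 0.468
```

View pics/f1.png

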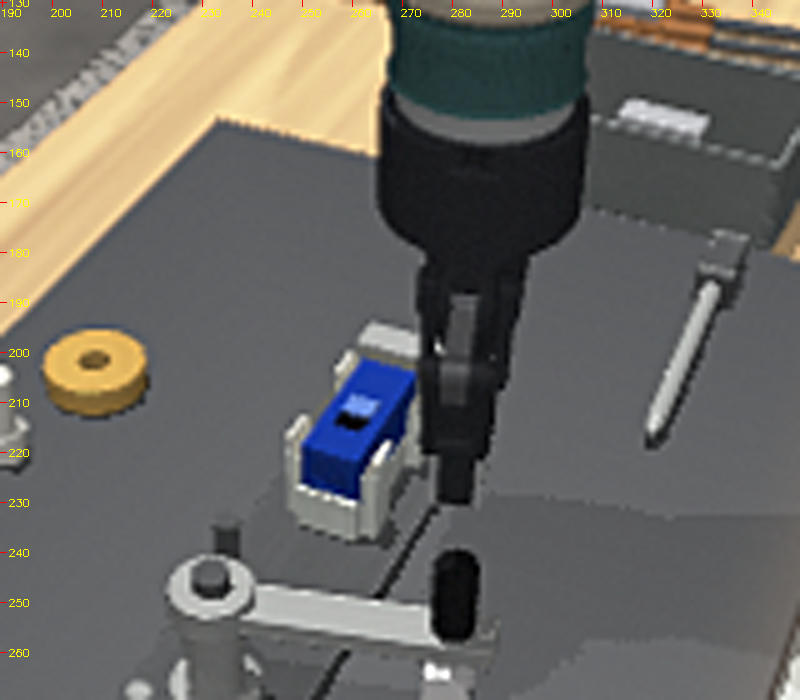

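>>> play_rows:
  plan:
    - [[0.03, 0, 0], [0, 0, 0]]
    - [[0.045, 0, 0], [0, 0, 0]]
    - [[0.052, 0, 0], [0, 0, 0]]
    - [[0.06, 0, 0], [0, 0, 0]]
    - [[0.06, 0, 0], [0, 0, 0]]

```text
t: 32.72
ee_pos: [0.4557, 0.1676, 0.1404]
ee_rot: [[-0.001, -0.259, 0.966], [0.001, 0.966, 0.259], [-1.0, 0.001, -0.0]]
contact_force: [-0.2, 0.1, -0.3]
grip_width: 0.468
```

```bash
python3 - <<'E'
from h import *
mv([.4548,.168,.12],105)
im,d=get_image("side");crop("side",im,230,180,330,280,6,"pics/f2.png")
im,d=get_image("top");crop("top",im,165,180,245,260,7,"pics/f3.png")
E
```

```text
t 32.73 shift [ 0.0204  0.0006 -0.0007] turn [ 0.  -0.  -0.1] rows 0.3 j6 -2 F [-0.2  0.1 -0.3] g 0.468
```

View pics/f2.png

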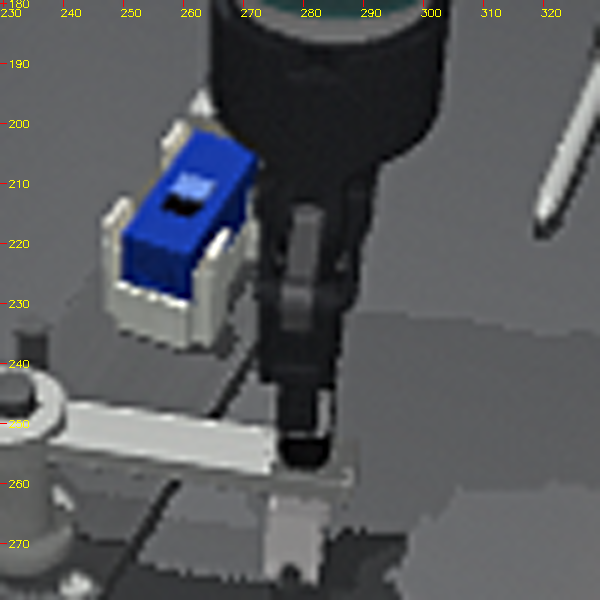

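View pics/f3.png

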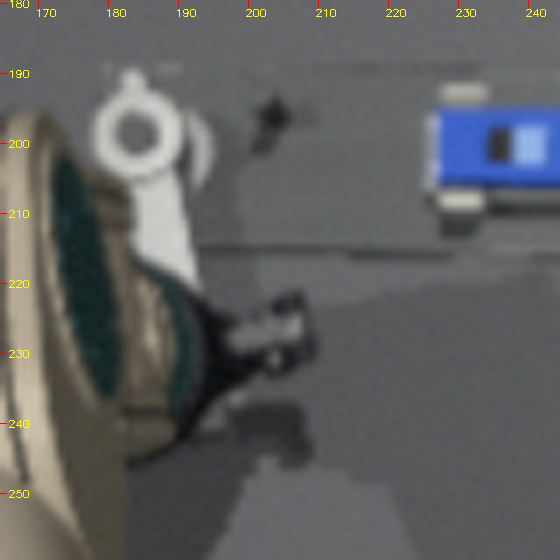

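>>> play_rows:
  plan:
    - [[0.01, 0, 0], [0, 0, 0]]
    - [[0.018, 0, 0], [0, 0, 0]]
    - [[0.018, 0, 0], [0, 0, 0]]
    - [[0.018, 0, 0], [0, 0, 0]]
  grip: 0.64
  force: 20

```text
t: 33.33
ee_pos: [0.4557, 0.1677, 0.1226]
ee_rot: [[-0.0, -0.259, 0.966], [0.001, 0.966, 0.259], [-1.0, 0.001, 0.0]]
contact_force: [0.6, -0.5, 0.0]
grip_width: 0.36
```

```bash
python3 - <<'E'
from h import *
from scipy.spatial.transform import Rotation as Ro
s=observe();R0=s["ee_rot"];t0=s["ee_pos"];print(t0,s["contact_force"],s["grip_width"])
pv=np.array([.561,.1965])
for lead,th in [(5,65),(5,55),(5,45),(5,35),(5,25),(5,15),(5,8),(5,4),(5,2)]:
    thr=np.radians(th-lead); a=.11*np.array([-np.sin(thr),-np.cos(thr)])
    R1=Rdown(np.radians(180-th)); p=np.array([*(pv+a),.122])
    print(th,np.round(R0.T@(p-t0),4),Ro.from_matrix(R0.T@R1).as_rotvec(degrees=True).round(1))
E
```

```text
[0.45572507 0.16774326 0.12256808] [ 0.60513107 -0.46781619  0.04535628] 0.360230306578449
65 [ 0.0005 -0.0279  0.0029] [-10.    0.   -0.1]
55 [ 0.0005 -0.046   0.0094] [-20.    0.   -0.1]
45 [ 0.0005 -0.0626  0.019 ] [-30.    0.   -0.1]
35 [ 0.0005 -0.0773  0.0313] [-40.    0.   -0.1]
25 [ 0.0004 -0.0896  0.046 ] [-50.    0.   -0.1]
15 [ 0.0004 -0.0992  0.0626] [-60.    0.   -0.1]
8 [ 0.0004 -0.1041  0.0751] [-67.    0.   -0.1]
4 [ 0.0004 -0.1062  0.0825] [-71.    0.1  -0.1]
2 [ 0.0004 -0.1071  0.0862] [-73.    0.1  -0.1]
```

>>> play_rows:
  plan:
    - [[0, -0.018, 0.0005], [-5, 0, 0]]
    - [[0, -0.028, 0.003], [-10, 0, 0]]
    - [[0, -0.037, 0.006], [-15, 0, 0]]
    - [[0, -0.046, 0.0094], [-20, 0, 0]]
    - [[0, -0.0545, 0.014], [-25, 0, 0]]
    - [[0, -0.0626, 0.019], [-30, 0, 0]]
    - [[0, -0.07, 0.025], [-35, 0, 0]]
    - [[0, -0.0773, 0.0313], [-40, 0, 0]]
    - [[0, -0.0836, 0.0385], [-45, 0, 0]]
    - [[0, -0.0896, 0.046], [-50, 0, 0]]
    - [[0, -0.0946, 0.054], [-55, 0, 0]]
    - [[0, -0.0992, 0.0626], [-60, 0, 0]]

```text
t: 34.83
ee_pos: [0.5411, 0.0881, 0.1226]
ee_rot: [[-0.002, -0.967, 0.256], [0.002, 0.256, 0.967], [-1.0, 0.003, 0.001]]
contact_force: [-2.3, 0.8, 2.1]
grip_width: 0.361
```

```bash
python3 - <<'E'
from h import *
s=observe();t=s["ee_pos"];print(t,s["contact_force"])
im,d=get_image("side");crop("side",im,230,180,330,280,6,"pics/f4.png")
E
```

```text
[0.54110079 0.08812787 0.12255849] [-2.34882149  0.76918416  2.13625879]
```

View pics/f4.png

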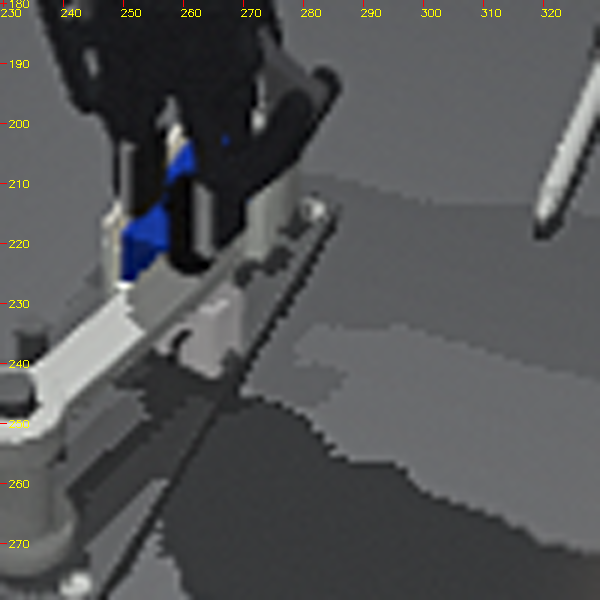

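Following. Now the final approach to the stop.

```bash
python3 - <<'E'
from h import *
from scipy.spatial.transform import Rotation as Ro
s=observe();R0=s["ee_rot"];t0=s["ee_pos"]
pv=np.array([.561,.1965])
for lead,th in [(5,15),(5,10),(5,5),(5,2),(5,0),(7,0)]:
    thr=np.radians(th-lead); a=.11*np.array([-np.sin(thr),-np.cos(thr)])
    R1=Rdown(np.radians(180-th)); p=np.array([*(pv+a),.122])
    print(th,lead,np.round(R0.T@(p-t0),4),Ro.from_matrix(R0.T@R1).as_rotvec(degrees=True).round(1))
E
```

```text
15 5 [0.0007 0.001  0.0001] [ 0.3  0.1 -0. ]
10 5 [ 0.0007 -0.0085  0.0013] [-4.7  0.1 -0. ]
5 5 [ 0.0007 -0.0179  0.0034] [-9.7  0.1 -0. ]
2 5 [ 0.0007 -0.0234  0.005 ] [-12.7   0.1  -0. ]
0 5 [ 0.0007 -0.0271  0.0062] [-14.7   0.1  -0. ]
0 7 [ 0.0007 -0.0307  0.0076] [-14.7   0.1  -0. ]
```

>>> play_rows:
  plan:
    - [[0, -0.005, 0.0007], [-2.5, 0, 0]]
    - [[0, -0.009, 0.0013], [-5, 0, 0]]
    - [[0, -0.013, 0.0023], [-7.5, 0, 0]]
    - [[0, -0.018, 0.0034], [-9.7, 0, 0]]
    - [[0, -0.021, 0.004], [-11.5, 0, 0]]
    - [[0, -0.024, 0.005], [-13, 0, 0]]
    - [[0, -0.024, 0.005], [-14.7, 0, 0]]
    - [[0, -0.024, 0.005], [-14.7, 0, 0]]

```text
t: 35.88
ee_pos: [0.566, 0.0871, 0.1225]
ee_rot: [[-0.001, -1.0, 0.005], [0.002, 0.005, 1.0], [-1.0, 0.001, 0.002]]
contact_force: [-3.4, 1.3, 1.6]
grip_width: 0.358
```

>>> play_rows:
  plan:
    - [[0, -0.001, 0], [0, 0, 0]]
    - [[0, -0.002, 0], [0, 0, 0]]
    - [[0, -0.002, 0], [0, 0, 0]]
    - [[0, -0.002, 0], [0, 0, 0]]

```text
t: 36.38
ee_pos: [0.5661, 0.0871, 0.1224]
ee_rot: [[-0.005, -1.0, 0.005], [0.002, 0.005, 1.0], [-1.0, 0.005, 0.002]]
contact_force: [-7.3, 0.8, 5.7]
grip_width: 0.36
```

>>> play_rows:
  plan:
    - [[0, -0.001, 0], [0, 0, 0]]
    - [[0, -0.0015, 0], [0, 0, 0]]
    - [[0, -0.0015, 0], [0, 0, 0]]

```text
t: 36.75
ee_pos: [0.5661, 0.087, 0.1223]
ee_rot: [[-0.008, -1.0, 0.005], [0.002, 0.005, 1.0], [-1.0, 0.008, 0.002]]
contact_force: [-11.1, 0.9, 8.2]
grip_width: 0.36
```

>>> play_rows:
  plan:
    - [[0, 0.005, 0], [0, 0, 0]]
    - [[0, 0.0065, 0], [0, 0, 0]]
    - [[-0.03, 0.0065, 0], [0, 0, 0]]
    - [[-0.08, 0.0065, 0], [0, 0, 0]]
    - [[-0.12, 0.0065, 0], [0, 0, 0]]
    - [[-0.12, 0.0065, 0], [0, 0, 0]]
    - [[-0.12, 0.0065, 0], [0, 0, 0]]

```text
t: 37.62
ee_pos: [0.5639, 0.0865, 0.2424]
ee_rot: [[0.001, -1.0, 0.005], [0.001, 0.005, 1.0], [-1.0, -0.001, 0.001]]
contact_force: [0.8, -0.1, -0.9]
grip_width: 0.362
```

```bash
python3 - <<'E'
from h import *
s=observe();print(s["ee_pos"])
im,d=get_image("side");crop("side",im,210,170,350,280,5,"pics/g1.png")
im,d=get_image("top");crop("top",im,165,170,345,260,4,"pics/g2.png")
mv([.435,-.243,.2],0)
E
```

```text
[0.56388156 0.08653884 0.24236308]
t 37.73 shift [ 0.0409  0.126  -0.3302] turn [-0.3  0.1 -0.1] rows 5.7 j6 -88 F [1.2 0.2 0.2] g 0.361
```

View pics/g1.png

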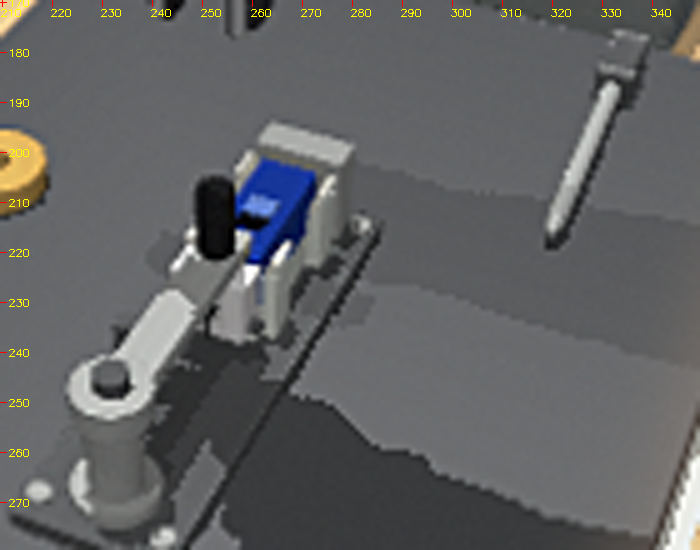

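View pics/g2.png

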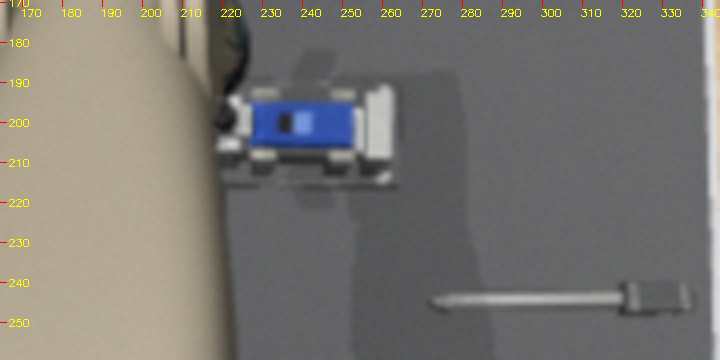

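```bash
python3 - <<'E'
from h import *
im,d=get_image("top");crop("top",im,265,230,345,258,10,"pics/g3.png")
im,d=get_image("side");crop("side",im,310,168,350,224,12,"pics/g4.png")
E
```

```text
(no output)
```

View pics/g3.png

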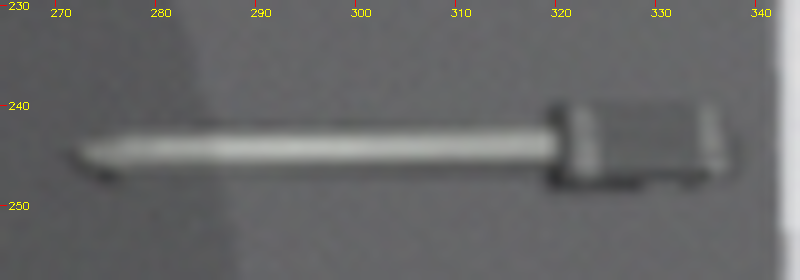

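View pics/g4.png

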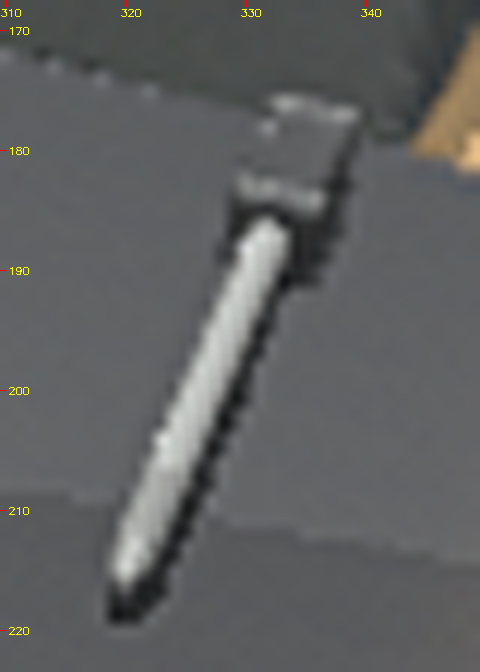

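```bash
python3 - <<'E'
from h import *
t=lambda u,v,z:atz("top",u/10+264.5,v/10+229.5,z).round(4)
s=lambda u,v,z:atz("side",u/12+309.5,v/12+167.5,z).round(4)
print("top tip",t(72,154,.041),"shank",t(300,147,.044),t(548,144,.044))
print("front/rear z.052",t(566,140,.052),t(728,137,.052),"rows",t(650,103,.052),t(650,176,.052))
print("side tip",s(117,605,.041),"shank",s(190,405,.044),s(262,235,.044))
print("side top face",[s(*a,.052) for a in((242,178),(326,198),(358,110),(272,98))])
# predicted model
for hc in ([.4355,-.250],):
  for a in (1.5,2.5):
    A=np.array([np.sin(np.radians(a))*-1,np.cos(np.radians(a)),0]);N=np.array([A[1],-A[0],0]);h=np.array([*hc,.041])
    print(a,"tip top",((proj("top",h+A*.1775)[0]-[264.5,229.5])*10).round(0),"side",((proj("side",h+A*.1775)[0]-[309.5,167.5])*12).round(0))
    for f in(1,-1):
      for n in (1,-1):
        p=h+A*.0275*f+N*.011*n+[0,0,.011];print(((proj("top",p)[0]-[264.5,229.5])*10).round(0),((proj("side",p)[0]-[309.5,167.5])*12).round(0))
E
```

```text
top tip [ 0.4282 -0.0721  0.041 ] shank [ 0.4313 -0.1434  0.044 ] [ 0.4333 -0.2214  0.044 ]
front/rear z.052 [ 0.4345 -0.2255  0.052 ] [ 0.4361 -0.2762  0.052 ] rows [ 0.4463 -0.252   0.052 ] [ 0.4237 -0.2515  0.052 ]
side tip [ 0.4278 -0.0662  0.041 ] shank [ 0.4325 -0.143   0.044 ] [ 0.4351 -0.2206  0.044 ]
side top face [array([ 0.4446, -0.232 ,  0.052 ]), array([ 0.4223, -0.2325,  0.052 ]), array([ 0.4247, -0.2764,  0.052 ]), array([ 0.4473, -0.272 ,  0.052 ])]
1.5 tip top [ 74. 145.] side [112. 585.]
[555. 103.] [228. 197.]
[558. 175.] [311. 216.]
[730. 101.] [277.  88.]
[734. 172.] [357. 107.]
2.5 tip top [ 74. 155.] side [125. 589.]
[554. 105.] [229. 197.]
[559. 176.] [313. 216.]
[730.  99.] [275.  88.]
[734. 171.] [356. 106.]
```

```bash
python3 - <<'E'
from h import *
mv([.4353,-.245,.1],2.2)
E
```

```text
t 37.83 shift [ 0.1408  0.1253 -0.3323] turn [-2.5  0.1 -0.2] rows 6.1 j6 -88 F [ 0.  -0.2  0.5] g 0.362
```

>>> play_rows:
  plan:
    - [[0.02, 0.02, -0.055], [0, 0, 0]]
    - [[0.04, 0.041, -0.11], [0, 0, 0]]
    - [[0.05, 0.062, -0.165], [-1, 0, 0]]
    - [[0.06, 0.083, -0.22], [-2, 0, 0]]
    - [[0.07, 0.104, -0.275], [-2.5, 0, 0]]
    - [[0.08, 0.1253, -0.332], [-2.5, 0, 0]]
    - [[0.08, 0.1253, -0.332], [-2.5, 0, 0]]
    - [[0.12, 0.1253, -0.332], [-2.5, 0, 0]]
    - [[0.14, 0.1253, -0.332], [-2.5, 0, 0]]
    - [[0.14, 0.1253, -0.332], [-2.5, 0, 0]]
    - [[0.14, 0.1253, -0.332], [-2.5, 0, 0]]
  grip: 0.45
  force: 60

```text
t: 39.2
ee_pos: [0.4372, -0.2442, 0.1027]
ee_rot: [[0.001, -0.999, -0.04], [0.001, -0.04, 0.999], [-1.0, -0.001, 0.001]]
contact_force: [-1.0, 0.1, 0.2]
grip_width: 0.545
```

```bash
python3 - <<'E'
from h import *
mv([.4353,-.245,.034],2.2)
im,d=get_image("side");crop("side",im,270,120,370,230,6,"pics/g5.png")
E
```

```text
t 39.2 shift [ 0.0687  0.002  -0.0008] turn [0.1 0.1 0. ] rows 1.1 j6 -129 F [-1.   0.1  0.2] g 0.545
```

View pics/g5.png

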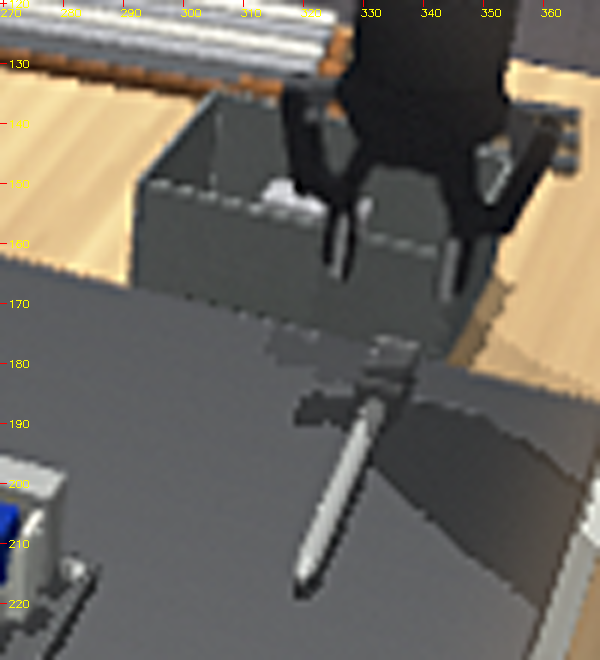

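>>> play_rows:
  plan:
    - [[0.03, 0.001, -0.0005], [0, 0, 0]]
    - [[0.055, 0.001, -0.0005], [0, 0, 0]]
    - [[0.067, 0.001, -0.0005], [0, 0, 0]]
    - [[0.067, 0.001, -0.0005], [0, 0, 0]]
    - [[0.067, 0.001, -0.0005], [0, 0, 0]]

```text
t: 39.88
ee_pos: [0.4365, -0.2457, 0.0362]
ee_rot: [[0.002, -0.999, -0.039], [0.0, -0.039, 0.999], [-1.0, -0.002, 0.0]]
contact_force: [-1.1, -0.6, 0.9]
grip_width: 0.549
```

>>> play_rows:
  plan:
    - [[0, 0, 0], [0, 0, 0]]
    - [[0, 0, 0], [0, 0, 0]]
    - [[0, 0, 0], [0, 0, 0]]
    - [[0, 0, 0], [0, 0, 0]]
    - [[0, 0, 0], [0, 0, 0]]
    - [[0, 0, 0], [0, 0, 0]]
  grip: 1

```text
t: 40.62
ee_pos: [0.4363, -0.2457, 0.0363]
ee_rot: [[0.001, -0.999, -0.039], [-0.0, -0.039, 0.999], [-1.0, -0.001, -0.0]]
contact_force: [-0.0, 0.1, 5.9]
grip_width: 0.236
```

```bash
python3 - <<'E'
from h import *
s=observe();print(s["ee_pos"],s["contact_force"])
mv([.4353,-.245,.034],2.2)
E
```

```text
[ 0.43629168 -0.24572427  0.03627993] [-0.03183738  0.1104719   5.90737725]
t 40.62 shift [0.0023 0.001  0.0008] turn [ 0.  -0.   0.1] rows 0.0 j6 -129 F [-0.   0.1  5.9] g 0.236
```

```bash
python3 - <<'E'
from h import *
mv([.561,-.25,.0703],0)
E
```

```text
t 40.62 shift [-0.0338 -0.1245 -0.0091] turn [ 2.2 -0.   0.1] rows 2.1 j6 -129 F [-0.   0.1  5.9] g 0.236
```

>>> play_rows:
  plan:
    - [[0, 0, 0], [0, 0, 0]]
    - [[-0.01, 0, 0], [0, 0, 0]]
    - [[-0.03, 0, 0], [0, 0, 0]]
    - [[-0.034, 0, 0], [0, 0, 0]]
    - [[-0.034, 0, 0], [0, 0, 0]]
  force: 110

```text
t: 41.25
ee_pos: [0.4354, -0.245, 0.069]
ee_rot: [[-0.0, -0.999, -0.039], [0.001, -0.039, 0.999], [-1.0, -0.0, 0.001]]
contact_force: [0.4, 0.7, -3.7]
grip_width: 0.226
```

```bash
python3 - <<'E'
from h import *
mv([.561,-.25,.0703],0)
E
```

```text
t 41.25 shift [-0.0013 -0.1253 -0.0099] turn [2.2 0.1 0. ] rows 2.0 j6 -129 F [ 0.4  0.7 -3.7] g 0.226
```

>>> play_rows:
  plan:
    - [[-0.0013, -0.03, -0.003], [0.5, 0, 0]]
    - [[-0.0013, -0.07, -0.006], [1.2, 0, 0]]
    - [[-0.0013, -0.105, -0.009], [2, 0, 0]]
    - [[-0.0013, -0.1253, -0.01], [2.2, 0, 0]]
    - [[-0.0013, -0.1253, -0.01], [2.2, 0, 0]]
    - [[-0.0013, -0.1253, -0.01], [2.2, 0, 0]]
    - [[-0.0013, -0.1253, -0.01], [2.2, 0, 0]]
    - [[-0.0013, -0.1253, -0.01], [2.2, 0, 0]]

```text
t: 42.25
ee_pos: [0.5603, -0.2502, 0.0703]
ee_rot: [[-0.001, -1.0, 0.0], [0.002, 0.0, 1.0], [-1.0, 0.001, 0.002]]
contact_force: [0.8, -0.7, -3.4]
grip_width: 0.223
```

```bash
python3 - <<'E'
from h import *
mv([.561,-.25,.0703],0)
s=observe();print(s["ee_pos"])
im,d=get_image("side");crop("side",im,230,140,330,240,7,"pics/g6.png");np.savez("pics/g6",im=im,d=d)
im,d=get_image("top");crop("top",im,200,170,340,240,5,"pics/g7.png");np.savez("pics/g7",im=im,d=d)
E
```

```text
t 42.25 shift [-0.     -0.0007  0.0002] turn [-0.   0.1 -0. ] rows 0.0 j6 -120 F [ 0.8 -0.7 -3.4] g 0.223
[ 0.56026346 -0.25016003  0.07029367]
```

View pics/g6.png

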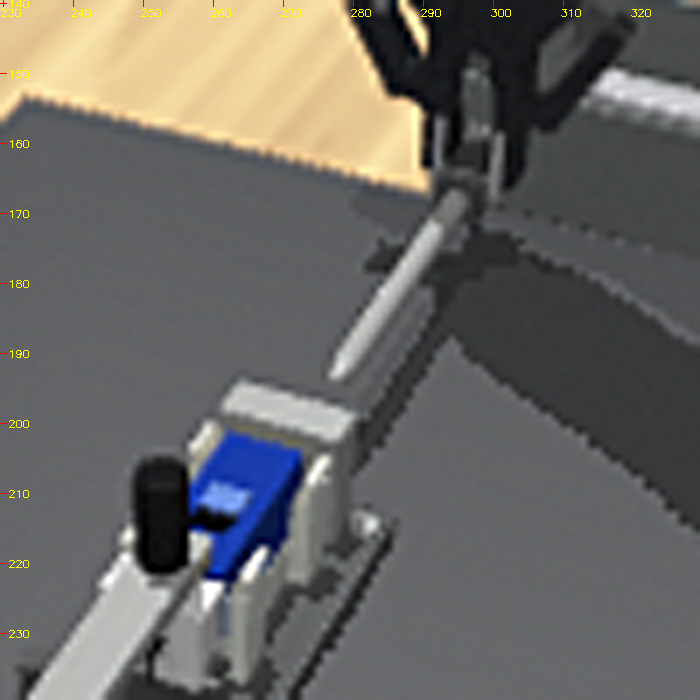

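View pics/g7.png

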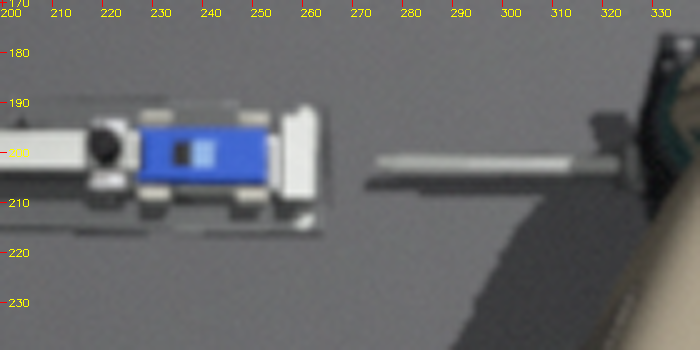

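```bash
python3 - <<'E'
from h import *
a=np.array([.5603,-.0757,.075])
for y in(-.0757,-.09,-.15,-.21):
    p=np.array([.5603,y,.075]);print(y,((proj("side",p)[0]-[229.5,139.5])*7).round(0),((proj("top",p)[0]-[199.5,169.5])*5).round(0))
print("dz10 effect",((proj("side",a+[0,0,.01])[0]-proj("side",a)[0])*7).round(1),"dx10",((proj("side",a+[.01,0,0])[0]-proj("side",a)[0])*7).round(1),((proj("top",a+[.01,0,0])[0]-proj("top",a)[0])*5).round(1))
print("block hole mouth",((proj("side",np.array([.561,-.0395,.075]))[0]-[229.5,139.5])*7).round(0))
E
```

```text
-0.0757 [333. 383.] [371. 161.]
-0.09 [346. 364.] [394. 162.]
-0.15 [397. 290.] [491. 163.]
-0.21 [445. 221.] [587. 165.]
dz10 effect [  1.  -19.6] dx10 [-22.6  -6.2] [  0.1 -15.9]
block hole mouth [297. 432.]
```

>>> play_rows:
  plan:
    - [[0, -0.0005, 0.01], [0, 0, 0]]
    - [[0, -0.0005, 0.02], [0, 0, 0]]
    - [[0, -0.0005, 0.03], [0, 0, 0]]
    - [[0, -0.0005, 0.038], [0, 0, 0]]
    - [[0, -0.0005, 0.042], [0, 0, 0]]
    - [[0, -0.0005, 0.046], [0, 0, 0]]
    - [[0, -0.0005, 0.05], [0, 0, 0]]
    - [[0, -0.0005, 0.05], [0, 0, 0]]

```text
t: 43.35
ee_pos: [0.5616, -0.2, 0.0705]
ee_rot: [[-0.0, -1.0, -0.001], [0.001, -0.001, 1.0], [-1.0, 0.0, 0.001]]
contact_force: [0.6, 0.0, -4.0]
grip_width: 0.226
```

```bash
python3 - <<'E'
from h import *
s=observe();print(s["ee_pos"],s["contact_force"],s["torque"],s["grip_width"])
im,d=get_image("side");crop("side",im,230,140,330,240,7,"pics/g8.png")
E
```

```text
[ 0.56159482 -0.20001601  0.07045098] [ 5.85786716e-01  1.31302194e-03 -3.97885415e+00] [-0.00710259  0.03501533  0.00991677] 0.22571216605994582
```

View pics/g8.png

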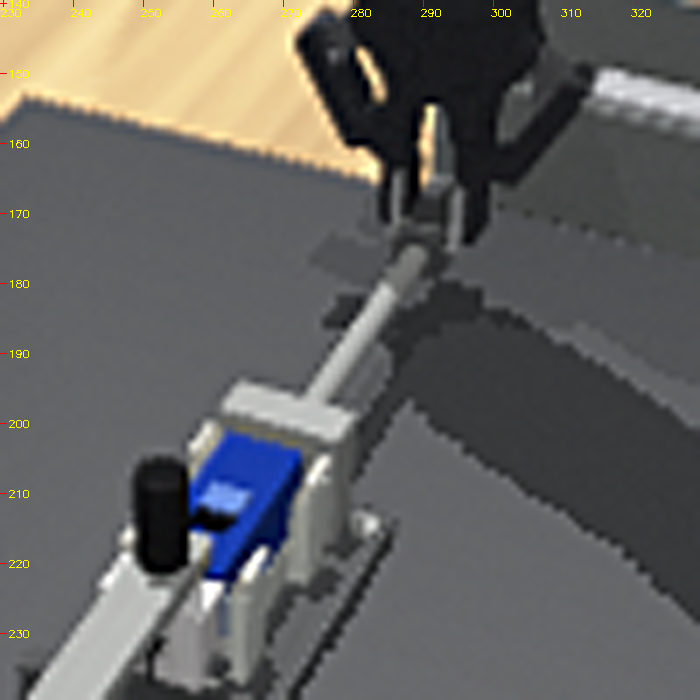

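>>> play_rows:
  plan:
    - [[0, 0, 0.006], [0, 0, 0]]
    - [[0, 0, 0.012], [0, 0, 0]]
    - [[0, 0, 0.018], [0, 0, 0]]
    - [[0, 0, 0.024], [0, 0, 0]]
    - [[0, 0, 0.03], [0, 0, 0]]
    - [[0, 0, 0.03], [0, 0, 0]]

```text
t: 44.15
ee_pos: [0.5615, -0.1696, 0.0705]
ee_rot: [[-0.0, -1.0, -0.001], [0.001, -0.001, 1.0], [-1.0, 0.0, 0.001]]
contact_force: [0.6, -0.1, -3.8]
grip_width: 0.221
```

>>> play_rows:
  plan:
    - [[0, 0, 0.008], [0, 0, 0]]
    - [[0, 0, 0.016], [0, 0, 0]]
    - [[0, 0, 0.024], [0, 0, 0]]
    - [[0, 0, 0.032], [0, 0, 0]]
    - [[0, 0, 0.04], [0, 0, 0]]
    - [[0, 0, 0.048], [0, 0, 0]]
    - [[0, 0, 0.056], [0, 0, 0]]
    - [[0, 0, 0.056], [0, 0, 0]]

```text
t: 45.15
ee_pos: [0.5614, -0.1136, 0.0705]
ee_rot: [[-0.0, -1.0, -0.001], [0.001, -0.001, 1.0], [-1.0, 0.0, 0.001]]
contact_force: [0.1, -0.0, -3.9]
grip_width: 0.228
```

Tip is just before the clamp head. Continue.

>>> play_rows:
  plan:
    - [[0, 0, 0.005], [0, 0, 0]]
    - [[0, 0, 0.01], [0, 0, 0]]
    - [[0, 0, 0.015], [0, 0, 0]]
    - [[0, 0, 0.02], [0, 0, 0]]
    - [[0, 0, 0.025], [0, 0, 0]]
    - [[0, 0, 0.03], [0, 0, 0]]
    - [[0, 0, 0.035], [0, 0, 0]]
    - [[0, 0, 0.035], [0, 0, 0]]

```text
t: 46.15
ee_pos: [0.5615, -0.0788, 0.0706]
ee_rot: [[-0.0, -1.0, -0.001], [0.001, -0.001, 1.0], [-1.0, 0.0, 0.001]]
contact_force: [-0.2, 0.3, -2.5]
grip_width: 0.224
```

```bash
python3 - <<'E'
from h import *
s=observe();print(s["ee_pos"],s["contact_force"],s["torque"],s["grip_width"])
im,d=get_image("side");crop("side",im,210,150,310,270,6,"pics/h1.png")
E
```

```text
[ 0.56152343 -0.07877709  0.07060605] [-0.18599337  0.31284838 -2.52325011] [-0.09524294 -0.08935288 -0.03084283] 0.2238143313668898
```

View pics/h1.png

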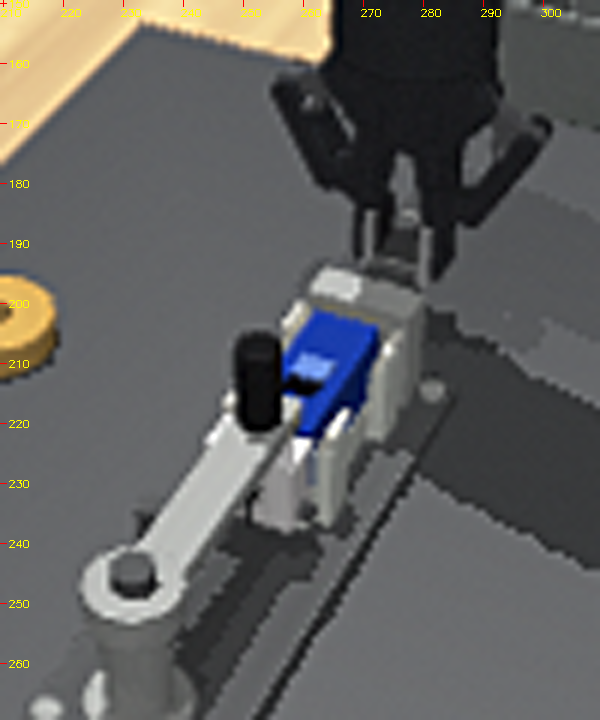

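>>> play_rows:
  plan:
    - [[0, 0, 0.004], [0, 0, 0]]
    - [[0, 0, 0.008], [0, 0, 0]]
    - [[0, 0, 0.01], [0, 0, 0]]
    - [[0, 0, 0.012], [0, 0, 0]]
    - [[0, 0, 0.012], [0, 0, 0]]
    - [[0, 0, 0.012], [0, 0, 0]]

```text
t: 46.95
ee_pos: [0.5615, -0.0671, 0.0706]
ee_rot: [[-0.0, -1.0, -0.0], [0.002, -0.0, 1.0], [-1.0, 0.0, 0.002]]
contact_force: [-0.8, 0.8, -3.2]
grip_width: 0.225
```

>>> play_rows:
  plan:
    - [[0, 0, 0.001], [0, 0, 0]]
    - [[0, 0, 0.002], [0, 0, 0]]
    - [[0, 0, 0.003], [0, 0, 0]]
    - [[0, 0, 0.003], [0, 0, 0]]
    - [[0, 0, 0.003], [0, 0, 0]]

```text
t: 47.58
ee_pos: [0.5615, -0.0641, 0.0706]
ee_rot: [[-0.0, -1.0, -0.0], [0.002, -0.0, 1.0], [-1.0, 0.0, 0.002]]
contact_force: [-1.2, -0.2, -3.3]
grip_width: 0.225
```

>>> play_rows:
  plan:
    - [[0, 0, 0.001], [0, 0, 0]]
    - [[0, 0, 0.002], [0, 0, 0]]
    - [[0, 0, 0.003], [0, 0, 0]]
    - [[0, 0, 0.003], [0, 0, 0]]
    - [[0, 0, 0.003], [0, 0, 0]]

```text
t: 48.2
ee_pos: [0.5615, -0.0618, 0.0707]
ee_rot: [[-0.0, -1.0, -0.0], [0.0, -0.0, 1.0], [-1.0, 0.0, 0.0]]
contact_force: [-1.7, -3.5, -3.3]
grip_width: 0.224
```

Contact begins (−3.5 N). Press a bit more.

>>> play_rows:
  plan:
    - [[0, 0, 0.001], [0, 0, 0]]
    - [[0, 0, 0.002], [0, 0, 0]]
    - [[0, 0, 0.002], [0, 0, 0]]
    - [[0, 0, 0.002], [0, 0, 0]]

```text
t: 48.7
ee_pos: [0.5615, -0.0618, 0.0708]
ee_rot: [[-0.001, -1.0, 0.001], [-0.004, 0.001, 1.0], [-1.0, 0.001, -0.004]]
contact_force: [-2.9, -9.0, -3.9]
grip_width: 0.227
```

>>> play_rows:
  plan:
    - [[0, 0, 0.001], [0, 0, 0]]
    - [[0, 0, 0.002], [0, 0, 0]]
    - [[0, 0, 0.002], [0, 0, 0]]
    - [[0, 0, 0.002], [0, 0, 0]]

```text
t: 49.2
ee_pos: [0.5614, -0.0617, 0.0708]
ee_rot: [[-0.001, -1.0, 0.002], [-0.009, 0.002, 1.0], [-1.0, 0.001, -0.009]]
contact_force: [-2.6, -13.6, -4.0]
grip_width: 0.226
```

```bash
python3 - <<'E'
from h import *
s=observe();print(s["ee_pos"],s["contact_force"],s["torque"],s["grip_width"])
im,d=get_image("side");crop("side",im,240,170,300,240,10,"pics/h2.png")
E
```

```text
[ 0.56143435 -0.06169138  0.07083139] [ -2.55327322 -13.58676109  -4.04958985] [-2.89624332  0.53645412 -0.01065581] 0.2258762016773475
```

View pics/h2.png

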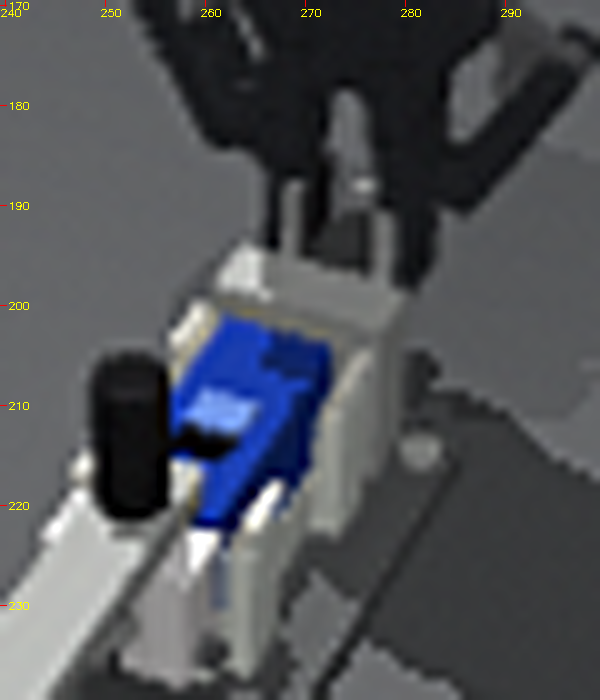

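>>> play_rows:
  plan:
    - [[0, 0, -0.002], [0, 0, 0]]
    - [[0, 0, -0.003], [0, 0, 0]]
    - [[0, 0, -0.003], [0, 0, 0]]

```text
t: 49.62
ee_pos: [0.5615, -0.0617, 0.0707]
ee_rot: [[-0.0, -1.0, 0.001], [-0.002, 0.001, 1.0], [-1.0, 0.0, -0.002]]
contact_force: [-2.1, -6.1, -2.6]
grip_width: 0.225
```

>>> play_rows:
  plan:
    - [[0, 0, 0], [0, 0, 0]]
    - [[0, 0, 0], [0, 0, 0]]
    - [[0, 0, 0], [0, 0, 0]]
    - [[0, 0, 0], [0, 0, 0]]
    - [[0, 0, 0], [0, 0, 0]]
  grip: 0.45

```text
t: 50.25
ee_pos: [0.5617, -0.06, 0.0708]
ee_rot: [[0.0, -1.0, -0.001], [0.002, -0.001, 1.0], [-1.0, -0.0, 0.002]]
contact_force: [0.3, -0.3, -0.1]
grip_width: 0.55
```

>>> play_rows:
  plan:
    - [[-0.03, 0, 0], [0, 0, 0]]
    - [[-0.08, 0, 0], [0, 0, 0]]
    - [[-0.13, 0, -0.03], [0, 0, 0]]
    - [[-0.15, 0, -0.08], [0, 0, 0]]
    - [[-0.15, 0, -0.14], [0, 0, 0]]
    - [[-0.15, 0, -0.2], [0, 0, 0]]
    - [[-0.15, 0, -0.26], [0, 0, 0]]
    - [[-0.15, 0, -0.26], [0, 0, 0]]
    - [[-0.15, 0, -0.26], [0, 0, 0]]

```text
t: 51.38
ee_pos: [0.5613, -0.3202, 0.2199]
ee_rot: [[-0.001, -1.0, 0.0], [0.003, 0.0, 1.0], [-1.0, 0.001, 0.003]]
contact_force: [0.0, 0.9, -0.0]
grip_width: 0.548
```

```bash
python3 - <<'E'
from h import *
s=observe();print(s["t"],s["ee_pos"],s["contact_force"])
im,d=get_image("side");crop("side",im,210,165,310,265,7,"pics/i1.png")
im,d=offcuts();crop("top",im,100,120,390,290,2.7,"pics/i2.png");crop("top",im,175,180,290,225,6,"pics/i3.png")
print(atz("top",0,0,0)[:0])
h=np.array([.5615,-.067,.075]);
for f in(1,-1): print(f,((proj("top",h+[0,.0275*f,.011])[0]-[174.5,179.5])*6).round(0))
E
```

```text
51.375 [ 0.56131222 -0.32017916  0.2198943 ] [ 0.03143531  0.93001713 -0.03591879]
silver [187.4 143.9] 82 rect [748.4 206.4] [  8.7 113.2] 14.4 z 0.043
silver [196.6 199. ] 320 rect [564.6 165.9] [120.9  47.5] 80.2 z 0.107
silver [258. 201.] 163 rect [567.4 -18.7] [47.3 61.4] 84.9 z 0.091
silver [223.6 200.6] 62 rect [564.2  84.1] [27.6 42.2] 87.1 z 0.102
blue [240.7 201. ] 226 rect [562.8  29.7] [31.7 75.6] 0.9 z 0.09
green [130.8 238.5] 222 rect [439.7 355.9] [26.9 82.4] 1.1 z 0.066
[]
1 [526. 127.]
-1 [634. 129.]
```

View pics/i1.png

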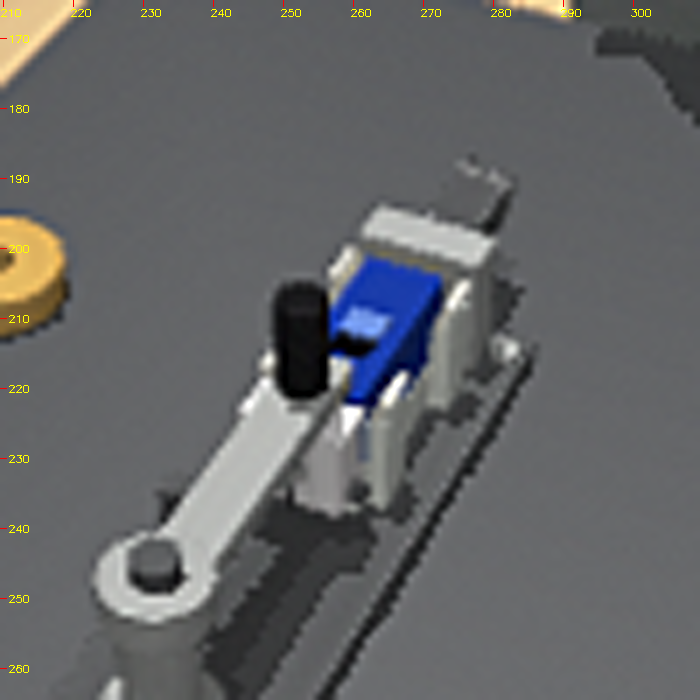

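View pics/i2.png

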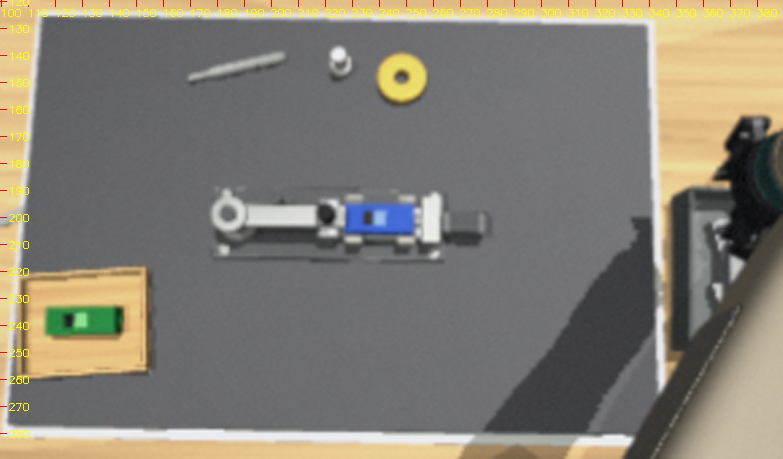

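View pics/i3.png

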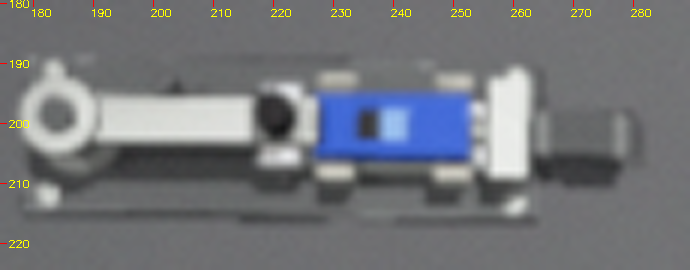

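>>> play_rows:
  plan:
    - [[0, 0, 0.05], [0, 0, 0]]
    - [[0.01, 0, 0.11], [0, 0, 0]]
    - [[0.05, 0, 0.17], [0, 0, 0]]
    - [[0.1, 0, 0.18], [0, 0, 0]]
    - [[0.15, 0, 0.18], [0, 0, 0]]
    - [[0.152, 0, 0.18], [0, 0, 0]]
    - [[0.152, 0, 0.18], [0, 0, 0]]
    - [[0.152, 0, 0.18], [0, 0, 0]]
  grip: 1
  force: 30

```text
t: 52.48
ee_pos: [0.564, -0.1411, 0.0715]
ee_rot: [[0.005, -1.0, -0.0], [-0.0, -0.0, 1.0], [-1.0, -0.005, -0.0]]
contact_force: [-0.1, -0.6, -0.2]
grip_width: -0.0
```

>>> play_rows:
  plan:
    - [[0, 0, 0.008], [0, 0, 0]]
    - [[0, 0, 0.016], [0, 0, 0]]
    - [[0, 0, 0.022], [0, 0, 0]]
    - [[0, 0, 0.026], [0, 0, 0]]
    - [[0, 0, 0.028], [0, 0, 0]]
    - [[0, 0, 0.03], [0, 0, 0]]
    - [[0, 0, 0.03], [0, 0, 0]]
    - [[0, 0, 0.03], [0, 0, 0]]

```text
t: 53.48
ee_pos: [0.5616, -0.1103, 0.0686]
ee_rot: [[-0.0, -1.0, -0.0], [0.001, -0.0, 1.0], [-1.0, 0.0, 0.001]]
contact_force: [-0.2, -0.5, 0.4]
grip_width: -0.0
```

>>> play_rows:
  plan:
    - [[0, 0, 0.002], [0, 0, 0]]
    - [[0, 0, 0.004], [0, 0, 0]]
    - [[0, 0, 0.005], [0, 0, 0]]
    - [[0, 0, 0.006], [0, 0, 0]]
    - [[0, 0, 0.006], [0, 0, 0]]
    - [[0, 0, 0.006], [0, 0, 0]]

```text
t: 54.22
ee_pos: [0.5619, -0.1063, 0.0691]
ee_rot: [[0.0, -1.0, 0.001], [-0.003, 0.001, 1.0], [-1.0, -0.0, -0.003]]
contact_force: [-0.3, -5.6, 0.9]
grip_width: -0.005
```

>>> play_rows:
  plan:
    - [[0, 0, 0.001], [0, 0, 0]]
    - [[0, 0, 0.002], [0, 0, 0]]
    - [[0, 0, 0.002], [0, 0, 0]]
    - [[0, 0, 0.002], [0, 0, 0]]

```text
t: 54.72
ee_pos: [0.562, -0.1062, 0.0694]
ee_rot: [[0.0, -1.0, 0.002], [-0.008, 0.002, 1.0], [-1.0, -0.0, -0.008]]
contact_force: [-1.2, -11.4, 1.2]
grip_width: -0.0
```

>>> play_rows:
  plan:
    - [[0, 0, -0.01], [0, 0, 0]]
    - [[0, 0, -0.04], [0, 0, 0]]
    - [[-0.05, 0, -0.06], [0, 0, 0]]
    - [[-0.1, 0, -0.1], [0, 0, 0]]
    - [[-0.15, 0, -0.15], [0, 0, 0]]
    - [[-0.15, 0.03, -0.21], [0, 0, 0]]
    - [[-0.15, 0.03, -0.25], [0, 0, 0]]
    - [[-0.15, 0.03, -0.25], [0, 0, 0]]
    - [[-0.15, 0.03, -0.25], [0, 0, 0]]

```text
t: 55.85
ee_pos: [0.5314, -0.3517, 0.2176]
ee_rot: [[-0.0, -1.0, -0.0], [0.004, -0.0, 1.0], [-1.0, 0.0, 0.004]]
contact_force: [-1.0, 1.7, -0.9]
grip_width: -0.001
```

```bash
python3 - <<'E'
from h import *
s=observe();print(s["t"],s["ee_pos"],s["contact_force"])
im,d=get_image("side");crop("side",im,200,120,360,265,5,"pics/j1.png")
im,d=offcuts();crop("top",im,100,120,410,290,2.5,"pics/j2.png")
E
```

```text
55.85 [ 0.53140265 -0.35172621  0.21764044] [-1.04652695  1.66575313 -0.90869076]
silver [187.5 143.8] 83 rect [748.3 206.4] [  8.7 113.2] 14.2 z 0.042
silver [196.6 199. ] 322 rect [564.6 165.9] [120.9  47.5] 80.2 z 0.107
silver [258.  201.1] 164 rect [567.4 -18.7] [47.3 61.4] 84.9 z 0.09
silver [223.6 200.6] 62 rect [564.4  85. ] [41.5 28.3] 0.9 z 0.101
silver [369.7 211.9] 293 rect [ 531.8 -374.3] [88.8 65.1] 0.9 z 0.051
silver [370.4 234.5] 118 rect [ 469.2 -379.9] [57.6 24.3] 16.7 z 0.029
blue [240.7 201. ] 227 rect [562.8  29.7] [31.7 75.6] 0.9 z 0.09
green [130.7 238.4] 226 rect [439.7 355.8] [26.9 82.2] 1.1 z 0.066
```

View pics/j1.png

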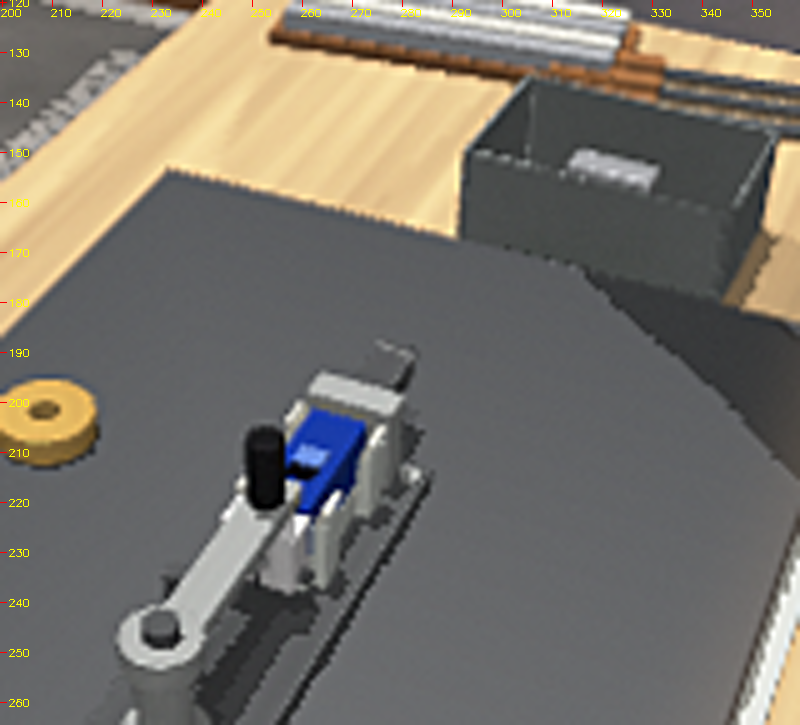

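View pics/j2.png

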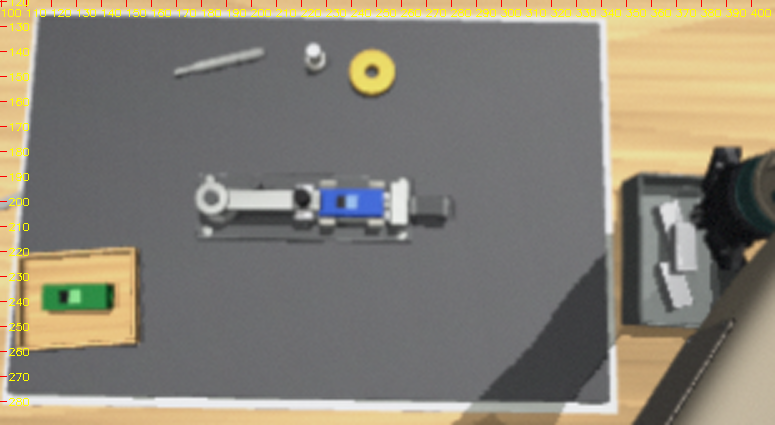

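The plate is clear of offcuts: three lie in the bin (top view about pixels 367,200; 374,216; 370,233). The green whistle is in the tray at (131,238). The blue whistle, swung-in arm and mandrel handle are in line along row 201, with the handle against the block.

```bash
python3 -c "
from workcell import *
print(finish_job())"
```

```text
the job is handed in; nothing more can be done
None
```

The changeover is done as asked and handed in at about 56 s of the 210 s; the hand-in itself gave no verdict.

- **Offcuts:** There were three on the plate, and all three now lie in the scrap bin.
- **Green whistle:** It lies flat in the wooden tray, with its top measured at 0.066 m, which is right for lying flat on the tray floor.
- **Blue whistle:** It is seated in the nest. Its top reads 0.090–0.092 m against the 0.091 m expected.
- **Clamp arm:** I swung it in until it stopped moving with 11 N on the knob.
- **Mandrel:** It passed through the block, whistle and clamp head with no noticeable side force. It stopped hard when the handle's shoulder reached the block.
- **Home check:** After letting go I pressed on the back of the handle with shut fingers. It moved only 0.1 mm as the force rose from 5.6 to 11.4 N, so I take it as fully home. A gap of about 1 mm between shoulder and block could not be seen in the pictures.
- **Brass ring, fipple and punch:** I never went near them, and they look unmoved in the last picture.

No check failed. The two cameras disagreed by up to about 3 mm on some positions, so I relied on where the jaws centred when gripping and on the contact forces.

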